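# Pack the check weights in order and close their case

### The arm

A 7-joint arm with a two-finger parallel gripper is mounted at the origin on the work surface. World frame = base frame: x ahead of the robot, y to its left, z up, the work surface at z = 0. Lengths are in mm, angles in rad, forces in N, time in s.
With the tool pointing down it reaches from about 425 to 1025 mm from the base axis. Payload 3.6 kg.
Tool frame: the origin (TCP) lies on the centre line of the jaws, within the pads' length; the fingertips stand 17 mm ahead of it and the grasp point (between the pads) lies 2 mm behind it; y points along the fingers, z is the direction in which the jaws open and shut, and the axes are right-handed (so a half turn about y gives the same grasp; the last joint's range is limited). The gripper opens to 85 mm and grips with 20 to 120 N. Pads are 22 mm wide; open, the fingers measure 114 mm over their backs; the gripper's body (76 mm by 85 mm) begins 54 mm behind the grasp point. The pads swing forward as they close: fully open they stand 13 mm farther back than shut.
Start: joints at [1.048, 0.591, 0.048, 1.609, -0.033, 0.943, -0.034], TCP at [302.102, -659.063, 248.302] pointing down, gripper open.
Joint ranges: [-2.69, 2.69], [-0.47, 2.24], [-1.27, 1.36], [0.19, 2.51], [-1.53, 4.68], [0.08, 2.07], [-3.09, 3.09]. Speed limits (rad/s): [2.57, 2.57, 3.14, 3.14, 3.14, 3.14, 3.14].

### API

Orientations are given as a rotation vector (axis times angle).
In Python, from plant import monitor, camera, manip gives the robot as it stands.
- The arm moves only by the tool servo_tool, never from a script. Its argument "steps" is a list of rows, each an object with "angular": the turn, a rotation vector about the tool's x, y, z in rad, a list of three; "dp": the shift along the tool's x, y, z in cm, a list of three; "claw": the closure, from 0 (fully open) to 1 (shut). A call has 1 to 5 rows; each row shifts and turns the pose as measured when the row begins, along the tool's axes as they then stand; what a row does not reach is not made up. A row lasts 1/10 s, in which the tool goes at most 50 mm and 8.59 degrees, less where a joint would pass 70% of its speed; a pose out of reach is approached as far as the arm can. A call is refused whole if a number of a shift passes 5 or a number of a turn 0.15, either way. A call with a gripper value outside its range is refused whole. The fingers move at their own pace and stop on an object; "newtons" is the grip in N (left out, the last holds). Time passes only in rows, so rows that do not move let the fingers close. It gives the time, the measured TCP pose, the force and the opening at its end, in the units of the state.
- monitor.observe(): the state, without advancing time (a new reading comes with each control period).
- camera(name): name is "scene" or "side" or "wrist"; returns a dict with "color" (480x640x3 uint8, blue, green, red), "camera_matrix" (3x3 intrinsics, pixels), "dist" ([k1, k2, p1, p2, k3] as OpenCV has them; the pictures are not rectified), "rvec" (rotation vector, rad) and "tvec" (3), from world to camera coordinates, as OpenCV has them. Camera axes: x right, y down, z forward; pixel columns grow to the right and rows downward; lengths in mm; the calibration is good to about 2 mm. A picture is of the moment at which its call begins. There is no depth.
- manip.finish_job(): hands the job in, once; it reports no verdict.
The state is a dict: "time_s": time; "joint_pos": joint angles; "qvel": joint speeds; "joint_efforts": joint torques, N m; "eef_pos": TCP position; "tcp_rot": TCP orientation; "contact_force": force on the tool from outside, world axes, zero at the start; "wrist_torque": the same for the moment, N m; "grip_width": finger opening in mm.
Only numpy, scipy, OpenCV 4.12 (cv2) and the standard library are available. Lean on these libraries where they do the work, as an engineer would, in place of code of your own. Each camera call takes 0.05 s, during which the arm holds its last target.

### The job

Put the weighing bench's four brass check weights back in their case, standing upright in the middle of the round marks in order of size, the smallest at the end with the red block and the largest at the other end. Then put the clear lid with the black bar handle on so that it sits square and flat on the case's rim all round. Leave the amber jar and the yellow tape roll where they are.

Things in the scene. Friction and masses are not known exactly. Their poses are not given: they have to be found in the camera images.
- w1_center (a point): The smallest of four brass check weights, an upright cylinder 22 mm in diameter with a short narrower knob on top; 24 mm high overall, of which the plain cylinder below the knob is 15 mm; about 55 g. Loose, stands on the table. The point is on its axis, half-way up its overall height; z is up.
- w2_center (a point): The second smallest of four brass check weights, an upright cylinder 30 mm in diameter with a short narrower knob on top; 31 mm high overall, of which the plain cylinder below the knob is 20 mm; about 130 g. Loose, stands on the table. The point is on its axis, half-way up its overall height; z is up.
- w3_center (a point): The second largest of four brass check weights, an upright cylinder 38 mm in diameter with a short narrower knob on top; 38 mm high overall, of which the plain cylinder below the knob is 26 mm; about 260 g. Loose, stands on the table. The point is on its axis, half-way up its overall height; z is up.
- w4_center (a point): The largest of four brass check weights, an upright cylinder 46 mm in diameter with a short narrower knob on top; 45 mm high overall, of which the plain cylinder below the knob is 32 mm; about 460 g. Loose, stands on the table. The point is on its axis, half-way up its overall height; z is up.
- case: Open black weight case, fixed to the table, 242 mm long (its x axis), 114 mm wide (its y axis), 57 mm high, walls and floor 5 mm thick. Origin: centre of its underside, on the table. On its inner floor (5 mm above the origin) four round blue marks with white rims, 54 mm across, lie in one row along its x axis, at x = -87, -29, +29 and +87 mm, y = 0. May stand on either side of the table.
- red_tab: Red block, 36 (along the case) x 70 x 50 mm high, fixed against the outside of one short end of the case, 139 mm from the case's centre; it shows at which end the smallest goes. (A like blue block is at the other end.) Origin: centre of its underside.
- lid_grip (a point): Loose clear lid, white border, 250 g: plate 254 x 126 x 5 mm on a panel 212 x 84 x 4 mm that drops into the case's mouth, 10 mm to spare all round. Lies right way up on its panel. Black bar handle on top, along its long axis: 100 mm long, 16 thick, 23 to 37 mm above the panel's underside. Point: bar's centre, 30 mm above that underside; 83 mm above the table when on. x along bar, z up. Either way round.
- jar: Bystander: small amber glass jar with a white cap, 48 mm in diameter, 62 mm high, standing loose among the weights. Not to be moved. Origin: centre of its underside.
- tape: Bystander: roll of yellow tape lying flat, 60 mm outside diameter, 24 mm high, loose among the weights. Not to be moved. Origin: centre of its underside.
Mind the look-alikes: they are no part of the job. What is shaped like the part that bears w3_center but green, pink or turquoise is not meant.

How it is judged:
By the outcome, as a careful person would: the job done as asked, in the order asked, and still so for the second after the job is handed in, with the robot touching nothing.
It also fails if it takes over 134 s, if anything falls off the work surface, if the arm or the gripper's body presses on something with over 40 N, if the wrist force passes 120 N, or if a joint passes its speed limit or range.

## Working session

There is one attempt and no reset: what is moved stays moved. The work goes in short steps, Python scripts to look and compute and a tool call to move; the robot and the scene stay as the last step left them, time stands still between calls to the robot, and variables do not carry over. Pictures are saved under pics/ and viewed, and the job is handed in when it is done.

Besides the shell and the picture viewer there is one more tool, called after "Call:" as name([rows], argument=value, ...), one row to a line, values as JSON. servo_tool: Moves the arm, as the interface text tells. Its arguments: {"type":"object","properties":{"steps":{"type":"array"},"newtons":{"type":"number"}},"required":["steps"]}

```bash
ls; mkdir -p pics; python3 - <<'E'
from plant import monitor, camera, manip
import cv2
print(monitor.observe())
for n in ("scene","side","wrist"):
    c=camera(n); cv2.imwrite(f"pics/{n}0.png",c["color"]); print(n,c["camera_matrix"],c["dist"],c["rvec"],c["tvec"])
E
```

```text
pics
{'time_s': 0.0, 'joint_pos': array([ 1.04750514,  0.59211008,  0.04827523,  1.60984705, -0.03329513,
        0.94269862, -0.03370875]), 'qvel': array([-1.25589662e-03, -6.55473265e-04,  6.63353470e-04,  6.67974972e-05,
        3.68242975e-04,  3.96662534e-04,  9.28938025e-05]), 'joint_efforts': array([-1.69057530e-04, -5.48679471e+01,  1.54671438e+00, -1.98123926e+01,
        9.41296545e-03,  8.62388959e-03, -5.76064892e-06]), 'eef_pos': array([ 301.78037228, -658.32584284,  247.13752873]), 'tcp_rot': array([-0.43375689,  1.98627863, -1.98185358]), 'contact_force': array([-0.65694459,  0.79182067,  0.78718509]), 'wrist_torque': array([-0.06332708, -0.0260861 , -0.03481852]), 'grip_width': 85.51003133507383}
scene [[562.68302451   0.         331.19945569]
 [  0.         562.68302451 236.32556546]
 [  0.           0.           1.        ]] [-0.08496729  0.          0.          0.          0.        ] [ 1.56771395  1.651418   -0.91898593] [  12.02264636 -229.05605716 1392.18190497]
side [[485.47164005   0.         328.15684448]
 [  0.         485.47164005 240.11356375]
 [  0.           0.           1.        ]] [-0.04613961  0.          0.          0.          0.        ] [ 2.04373422 -0.63968146  0.39428306] [-416.00054303  190.91800029  569.79008465]
wrist [[336.08821278   0.         320.66771924]
 [  0.         336.08821278 237.30763192]
 [  0.           0.           1.        ]] [-0.01722977  0.          0.          0.          0.        ] [-2.40614772  1.54363912  0.25457861] [-723.44272529  -42.41807712  378.90005659]
```

View pics/scene0.png

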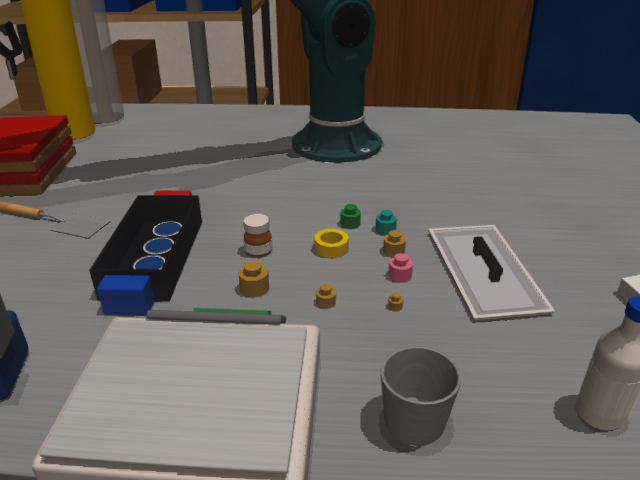

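View pics/side0.png

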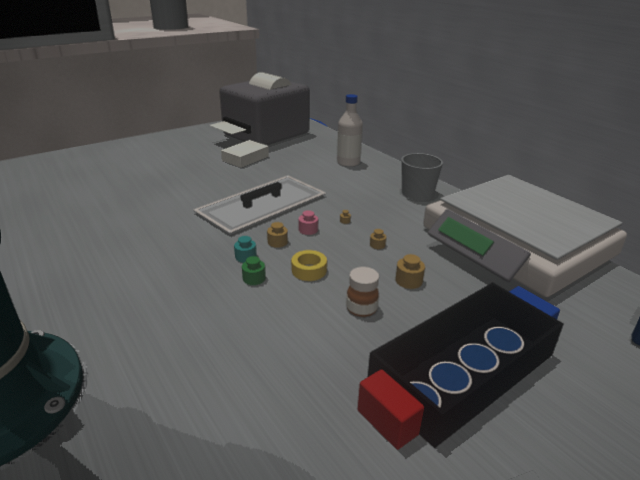

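View pics/wrist0.png

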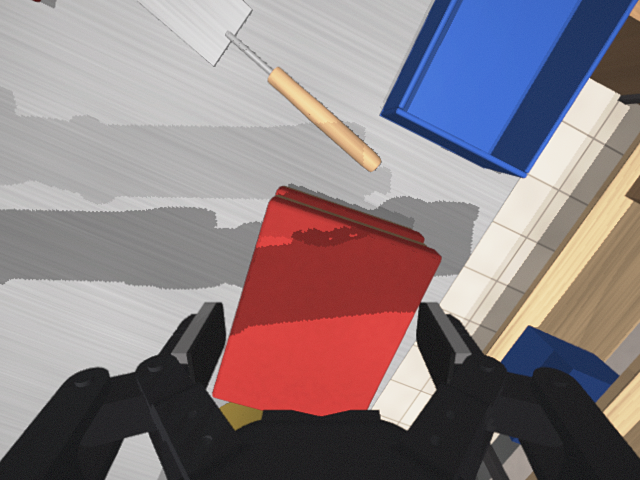

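The scene view shows four brass weights (at about 254,278 / 395,243 / 326,296 / 396,301), decoys in green, teal and pink, the case at the left with the red block at the far end, and the lid at the right. I'll enlarge the pictures next.

```bash
cat > h.py <<'E'
import cv2, numpy as np, scipy.optimize as so
from scipy.spatial.transform import Rotation as R
from plant import monitor, camera, manip
def ray(c,uv):
    K=c["camera_matrix"];d=np.array(c["dist"])
    p=cv2.undistortPoints(np.array([[uv]],float),K,d)[0,0]
    Rm=cv2.Rodrigues(np.array(c["rvec"],float))[0];t=np.array(c["tvec"],float).ravel()
    return -Rm.T@t, Rm.T@np.array([p[0],p[1],1])
def at(c,uv,z):
    o,d=ray(c,uv); return o+d*(z-o[2])/d[2]
def proj(c,P):
    return cv2.projectPoints(np.atleast_2d(np.array(P,float)),np.array(c["rvec"],float),np.array(c["tvec"],float),c["camera_matrix"],np.array(c["dist"]))[0][:,0]
def crop(c,x,y,w,h,s,fn):
    cv2.imwrite(fn,cv2.resize(c["color"][y:y+h,x:x+w],None,fx=s,fy=s,interpolation=cv2.INTER_CUBIC))
def st():
    s=monitor.observe(); print("t",round(s["time_s"],2),"p",s["eef_pos"].round(1),"\n",R.from_rotvec(s["tcp_rot"]).as_matrix().round(3),"F",s["contact_force"].round(1),"w",round(s["grip_width"],1),"q",s["joint_pos"].round(2)); return s
E
python3 - <<'E'
from h import *
c=camera("scene"); crop(c,90,180,200,140,4,"pics/a1.png"); crop(c,230,190,200,130,4,"pics/a2.png"); crop(c,420,215,135,105,5,"pics/a3.png")
c=camera("side"); crop(c,350,270,225,180,3.5,"pics/b1.png"); crop(c,220,190,215,130,3.7,"pics/b2.png"); crop(c,185,165,150,75,5,"pics/b3.png")
E
```

```text
(no output)
```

View pics/a1.png

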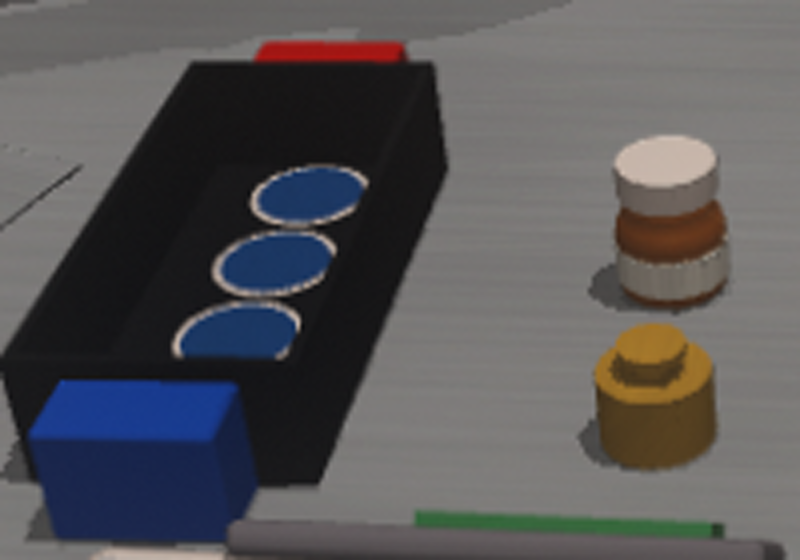

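View pics/a2.png

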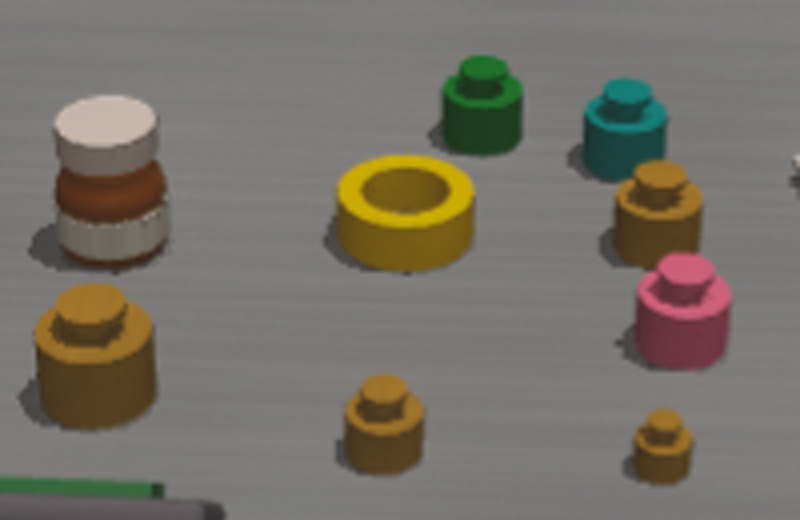

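View pics/a3.png

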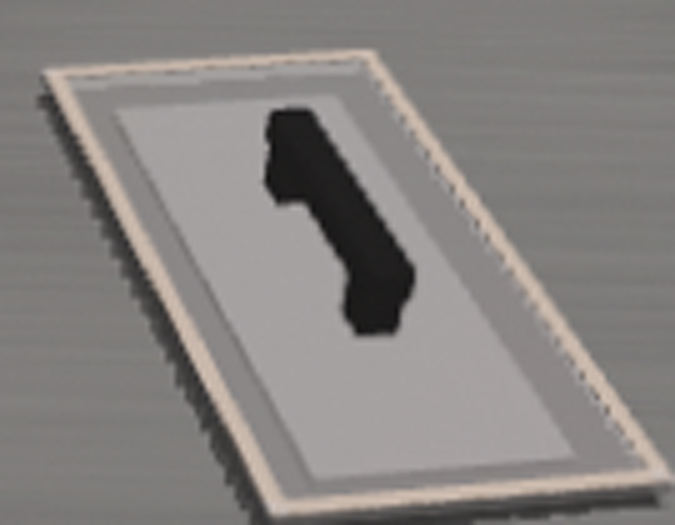

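View pics/b1.png

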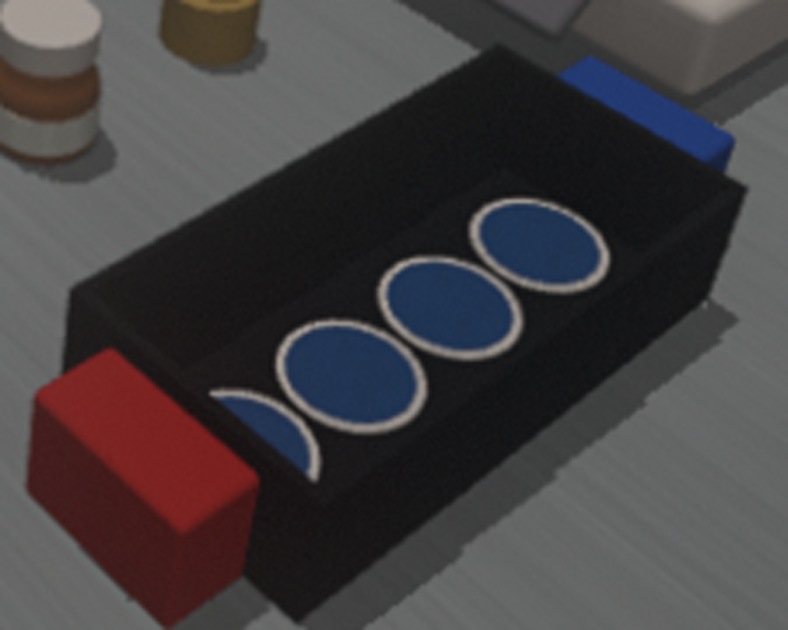

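View pics/b2.png

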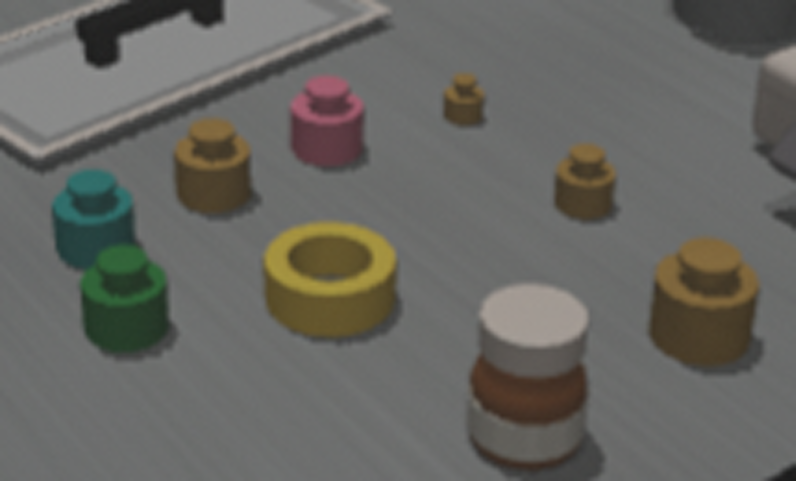

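View pics/b3.png

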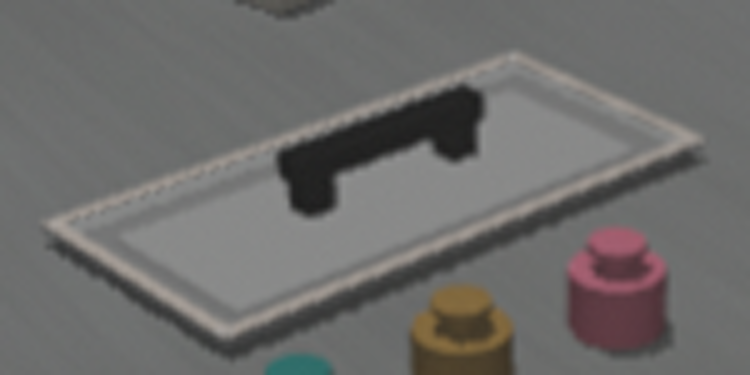

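```bash
cat >> h.py <<'E'
def both(cs,cd,s,d,z,name):
    a=at(cs,s,z);b=at(cd,d,z); print(name,"scene",a[:2].round(1),"side",b[:2].round(1),"mean",((a+b)/2)[:2].round(1)); return (a+b)/2
E
python3 - <<'E'
from h import *
cs=camera("scene");cd=camera("side")
S=lambda x,y:(230+x/4,190+y/4); D=lambda x,y:(220+x/3.7,190+y/3.7)
for n,s,d,z in [("w4",(91,305),(710,255),45),("w3",(661,175),(213,133),38),("w2",(384,389),(588,155),31),("w1",(664,420),(465,81),24),("jar",(107,120),(534,315),62),("tape",(406,190),(331,257),24),("green",(484,68),(124,260),38),("teal",(628,93),(92,186),38),("pink",(686,270),(328,90),38)]:
    both(cs,cd,S(*s),D(*d),z,n)
A=lambda x,y:(90+x/4,180+y/4);B=lambda x,y:(350+x/3.5,270+y/3.5)
for n,s,d,z in [("m2",(311,195),(351,376),5),("m3",(274,263),(450,307),5),("m4",(238,342),(540,246),5),("c_farR",(435,64),(72,290),57),("c_farL",(192,62),(320,500),57),("c_nearL",(5,358),(745,188),57),("c_nearR",(378,362),(500,45),57)]:
    both(cs,cd,A(*s),B(*d),z,n)
A=lambda x,y:(420+x/5,215+y/5);B=lambda x,y:(185+x/5,165+y/5)
P=[]
for n,s,d,z in [("l1",(45,70),(48,228),9),("l2",(375,52),(515,54),9),("l3",(672,475),(702,138),9),("l4",(275,512),(228,335),9)]:
    P.append(both(cs,cd,A(*s),B(*d),z,n))
P=np.array(P);print("lid c",P.mean(0),[np.linalg.norm(P[i]-P[(i+1)%4]).round(1) for i in range(4)])
v=(P[2]+P[3]-P[0]-P[1]);print(np.degrees(np.arctan2(v[1],v[0])))
E
```

```text
w4 scene [ 602.7 -101.9] side [ 597.1 -108.8] mean [ 599.9 -105.3]
w3 scene [483.4 121.5] side [478.  110.4] mean [480.7 116. ]
w2 scene [631.2  12.2] side [625.6   3.4] mean [628.4   7.8]
w1 scene [635.5 116.6] side [630.  107.4] mean [632.8 112. ]
jar scene [ 491.  -112.9] side [ 489.  -119.3] mean [ 490.  -116.1]
tape scene [478.8  12.7] side [477.3   6.3] mean [478.1   9.5]
green scene [392.9  44.4] side [389.8  35.8] mean [391.4  40.1]
teal scene [412.8 109.9] side [406.5  98.1] mean [409.7 104. ]
pink scene [555.7 128.2] side [549.  116.7] mean [552.3 122.4]
m2 scene [ 434.  -292.7] side [ 492.  -294.8] mean [ 463.  -293.7]
m3 scene [ 492.4 -291.7] side [ 550.  -292.6] mean [ 521.2 -292.2]
m4 scene [ 553.4 -287.9] side [ 607.3 -291. ] mean [ 580.4 -289.5]
c_farR scene [ 400.3 -236.3] side [ 398.7 -242.3] mean [ 399.5 -239.3]
c_farL scene [ 403.7 -350.9] side [ 403.6 -352.2] mean [ 403.7 -351.5]
c_nearL scene [ 642.6 -340. ] side [ 642. -345.] mean [ 642.3 -342.5]
c_nearR scene [ 636.6 -197.7] side [ 638.3 -233.5] mean [ 637.4 -215.6]
l1 scene [415.5 188.1] side [395.5 299.4] mean [405.5 243.8]
l2 scene [395.6 312.9] side [643.5 345.5] mean [519.5 329.2]
l3 scene [641.7 354.2] side [665.  225.1] mean [653.4 289.6]
l4 scene [663.9 231.4] side [418.4 182.8] mean [541.2 207.1]
lid c [529.89694311 267.41632609   9.        ] [np.float64(142.5), np.float64(139.6), np.float64(139.3), np.float64(140.5)]
-15.804531762904967
```

```bash
cat >> h.py <<'E'
def go(target,yaw=0.0384,rot=True):
    """print delta in tool axes (cm) and turn (rad) to reach world target with tool y down, tool z at yaw from world y"""
    s=st(); M=R.from_rotvec(s["tcp_rot"]).as_matrix()
    best=None
    for k in (0,np.pi):
        zy=np.array([-np.sin(yaw+k),np.cos(yaw+k),0]); yy=np.array([0,0,-1.]); T=np.column_stack([np.cross(yy,zy),yy,zy])
        w=R.from_matrix(M.T@T).as_rotvec()
        if best is None or np.linalg.norm(w)<np.linalg.norm(best[0]): best=(w,T)
    w,T=best
    d=np.array(target)-s["eef_pos"]
    print("turn",w.round(3),"world d mm",d.round(1),"tool-now cm",(M.T@d/10).round(2),"tool-final cm",(T.T@d/10).round(2))
E
python3 - <<'E'
from h import *
go([480,-293,300])
c=camera("wrist"); o,d=ray(c,(320,240)); print("cam",o,d)
o,d=ray(camera("side"),(320,240));print(o,d)
o,d=ray(camera("scene"),(320,240));print(o,d)
E
```

```text
t 0.35 p [ 302.  -658.9  248. ] 
 [[-0.909 -0.     0.417]
 [-0.417  0.    -0.909]
 [ 0.    -1.    -0.001]] F [-0.4  0.6  0.1] w 85.3 q [ 1.05  0.59  0.05  1.61 -0.03  0.94 -0.03]
turn [0.001 0.391 0.   ] world d mm [178.  365.9  52. ] tool-now cm [-31.42  -5.19 -25.85] tool-final cm [-19.19  -5.2  -35.88]
cam [ 374.9596664  -625.06973319  372.19462415] [-0.29734276 -0.13383727 -0.94537981]
[ 102.90811509 -550.75316971  469.30559457] [ 0.49459306  0.69741885 -0.51890945]
[1303.95790776   52.97163917  536.34826195] [-0.84545877 -0.06166885 -0.53088158]
```

Call:
servo_tool([
  {"angular": [0, 0.13, 0], "dp": [-3.4, -1.2, -3.2], "claw": 0},
  {"angular": [0, 0.13, 0], "dp": [-3.0, -1.2, -3.5], "claw": 0},
  {"angular": [0, 0.13, 0], "dp": [-2.6, -1.2, -3.8], "claw": 0},
  {"angular": [0, 0, 0], "dp": [-2.3, -0.8, -4.2], "claw": 0},
  {"angular": [0, 0, 0], "dp": [-2.3, -0.8, -4.2], "claw": 0},
])

```text
time_s: 1.0
eef_pos: [397.7, -449.6, 299.2]
tcp_rot: [-0.01, 2.216, -2.226]
contact_force: [0.8, 0.2, -0.4]
grip_width: 85.6
```

```bash
python3 - <<'E'
from h import *
go([480,-293,300])
E
```

```text
t 1.0 p [ 397.7 -449.6  299.2] 
 [[-1.    -0.004  0.005]
 [-0.005 -0.005 -1.   ]
 [ 0.004 -1.     0.004]] F [ 0.8  0.2 -0.4] w 85.6 q [ 0.66  0.38  0.15  1.85 -0.06  0.91 -0.73]
turn [-0.004 -0.033  0.004] world d mm [ 82.3 156.6   0.8] tool-now cm [ -8.31  -0.18 -15.62] tool-final cm [ -8.82  -0.08 -15.33]
```

Call:
servo_tool([
  {"angular": [0, -0.033, 0], "dp": [-2.3, 0, -4.2], "claw": 0},
  {"angular": [0, 0, 0], "dp": [-2.3, 0, -4.2], "claw": 0},
  {"angular": [0, 0, 0], "dp": [-2.3, 0, -4.2], "claw": 0},
  {"angular": [0, 0, 0], "dp": [-1.5, 0, -2.8], "claw": 0},
  {"angular": [0, 0, 0], "dp": [0, 0, 0], "claw": 0},
])

```text
time_s: 1.5
eef_pos: [485.4, -278.6, 301.6]
tcp_rot: [-0.053, 2.187, -2.197]
contact_force: [0.1, 0.4, 0.8]
grip_width: 85.4
```

```bash
python3 - <<'E'
from h import *
go([480,-293,300])
c=camera("wrist"); cv2.imwrite("pics/w1.png",c["color"])
E
```

```text
t 1.5 p [ 485.4 -278.6  301.6] 
 [[-0.999  0.005  0.053]
 [-0.053 -0.004 -0.999]
 [-0.005 -1.     0.005]] F [0.1 0.4 0.8] w 85.4 q [ 0.37  0.32  0.09  1.94 -0.03  0.88 -1.04]
turn [-0.005  0.014 -0.005] world d mm [ -5.4 -14.4  -1.6] tool-now cm [0.61 0.17 1.41] tool-final cm [0.59 0.16 1.42]
```

View pics/w1.png

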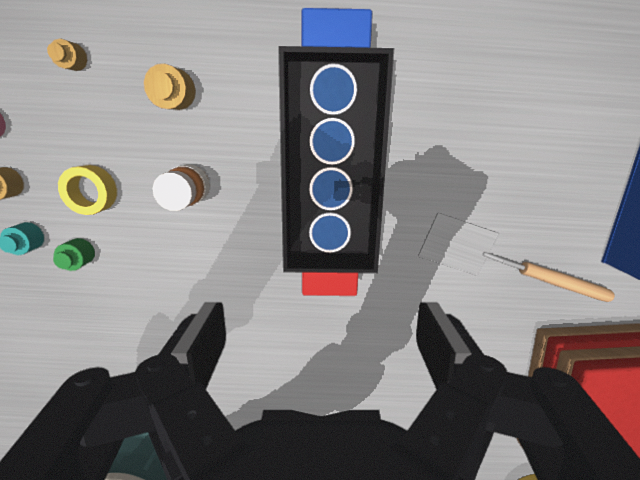

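Excellent overhead view: marks at (333,89), (332,140), (331,188) and (330,232), red block at the bottom. Some weights show at the left. I'll measure from it.

```bash
python3 - <<'E'
from h import *
c=camera("wrist")
M=[at(c,p,5) for p in [(333,89),(332,140),(331,188),(330,232)]]
print(np.array(M).round(1))
img=c["color"]; hsv=cv2.cvtColor(img,cv2.COLOR_BGR2HSV); b=cv2.inRange(hsv,(100,90,30),(125,255,200)); b[:,:290]=0;b[:,375:]=0;b[:60]=0;b[260:]=0
b=cv2.morphologyEx(b,cv2.MORPH_CLOSE,np.ones((5,5)))
cn,_=cv2.findContours(b,cv2.RETR_EXTERNAL,cv2.CHAIN_APPROX_NONE)
for k in cn:
    if len(k)>40:
        e=cv2.fitEllipse(cv2.convexHull(k)); print(e, at(c,e[0],5).round(1))
for n,p,z in [("rim NL",(279,47),57),("rim NR",(394,49),57),("rim FR",(378,271),57),("rim FL",(284,271),57),("w4",(164,85),45),("w2",(61,52),31),("jar",(173,190),62),("tape",(82,190),24),("green",(66,256),38),("teal",(13,240),38)]:
    print(n,at(c,p,z).round(1))
E
```

```text
[[ 605.7 -291.2    5. ]
 [ 548.9 -293.5    5. ]
 [ 490.6 -295.7    5. ]
 [ 432.6 -297.9    5. ]]
((327.7225646972656, 231.22821044921875), (33.247406005859375, 34.981895446777344), 86.42413330078125) [ 433.5 -294.8    5. ]
((328.5693664550781, 187.3267822265625), (35.94606399536133, 36.34523010253906), 59.283878326416016) [ 491.3 -292.6    5. ]
((329.5921325683594, 139.48770141601562), (38.01224899291992, 39.57361602783203), 5.382699966430664) [ 549.3 -290.5    5. ]
((330.5887756347656, 87.61980438232422), (39.97030258178711, 43.42146301269531), 4.2255940437316895) [ 607.  -288.3    5. ]
rim NL [ 635.9 -234.3   57. ]
rim NR [ 640. -347.   57.]
rim FR [ 402.6 -355.6   57. ]
rim FL [ 397.3 -243.1   57. ]
w4 [ 597.2 -113.5   45. ]
w2 [626.2  -0.9  31. ]
jar [ 490.1 -121.    62. ]
tape [477.3   5.8  24. ]
green [395.9  30.5  38. ]
teal [414.   92.9  38. ]
```

Call:
servo_tool([
  {"angular": [0, 0, 0], "dp": [0, 0, 0], "claw": 0},
])

```text
time_s: 1.7
eef_pos: [482.0, -285.4, 301.8]
tcp_rot: [-0.045, 2.188, -2.207]
contact_force: [0.2, -0.2, -0.4]
grip_width: 85.0
```

```bash
cat > marks.py <<'E'
from h import *
st()
c=camera("wrist"); print(monitor.observe()["eef_pos"])
img=c["color"]; cv2.imwrite("pics/w2.png",img); crop(c,270,40,130,240,2.5,"pics/w2c.png");crop(c,0,30,220,240,2.5,"pics/w2d.png")
hsv=cv2.cvtColor(img,cv2.COLOR_BGR2HSV); b=cv2.inRange(hsv,(100,90,30),(125,255,255)); b[:,:290]=0;b[:,375:]=0;b[:60]=0;b[260:]=0
b=cv2.morphologyEx(b,cv2.MORPH_CLOSE,np.ones((5,5)))
cn,_=cv2.findContours(b,cv2.RETR_EXTERNAL,cv2.CHAIN_APPROX_NONE)
for k in cn:
    if len(k)>40:
        e=cv2.fitEllipse(cv2.convexHull(k)); print(np.round(e[0],1), at(c,e[0],5).round(1))
E
python3 marks.py
```

```text
t 1.7 p [ 482.  -285.4  301.8] 
 [[-0.999  0.003  0.044]
 [-0.044 -0.009 -0.999]
 [-0.003 -1.     0.009]] F [ 0.2 -0.2 -0.4] w 85.0 q [ 0.38  0.32  0.1   1.94 -0.03  0.88 -1.04]
[ 482.00801223 -285.41493178  301.79179176]
[324. 229.] [ 433.6 -294.8    5. ]
[324.5 185. ] [ 491.4 -292.6    5. ]
[324.9 136.9] [ 549.4 -290.4    5. ]
[325.2  84.7] [ 607.1 -288.1    5. ]
```

View pics/w2c.png

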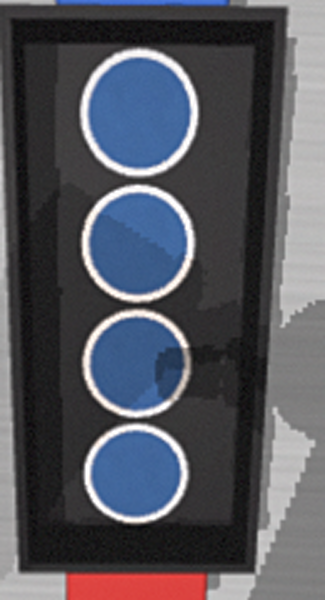

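View pics/w2d.png

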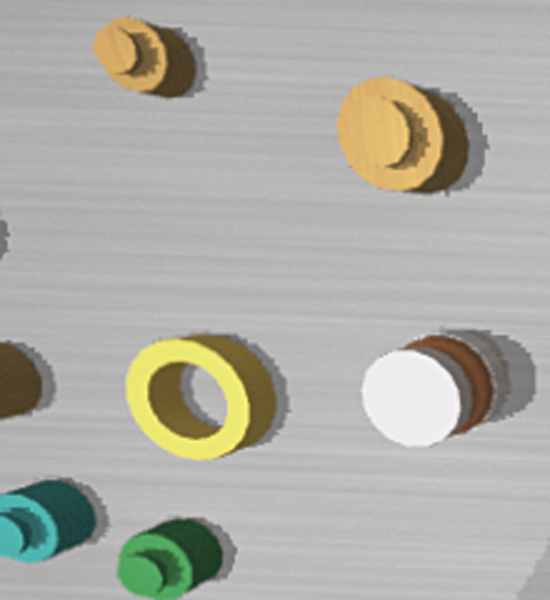

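Call:
servo_tool([
  {"angular": [0, 0, 0], "dp": [-0.9, 0, -4.9], "claw": 0},
  {"angular": [0, 0, 0], "dp": [-0.9, 0, -4.9], "claw": 0},
  {"angular": [0, 0, 0], "dp": [-0.9, 0, -4.9], "claw": 0},
  {"angular": [0, 0, 0], "dp": [-0.9, 0, -4.9], "claw": 0},
  {"angular": [0, 0, 0], "dp": [-0.9, 0, -4.9], "claw": 0},
])

```text
time_s: 2.25
eef_pos: [518.1, -54.1, 299.4]
tcp_rot: [0.003, 2.197, -2.238]
contact_force: [1.0, -0.1, -0.4]
grip_width: 85.4
```

Call:
servo_tool([
  {"angular": [0, 0, 0], "dp": [-0.5, 0, -2.5], "claw": 0},
  {"angular": [0, 0, 0], "dp": [0, 0, 0], "claw": 0},
  {"angular": [0, 0, 0], "dp": [0, 0, 0], "claw": 0},
])

```text
time_s: 2.55
eef_pos: [524.4, -24.9, 299.0]
tcp_rot: [-0.001, 2.196, -2.233]
contact_force: [-0.4, -0.7, -0.3]
grip_width: 85.5
```

```bash
python3 - <<'E'
from h import *
st()
c=camera("wrist"); cv2.imwrite("pics/w3.png",c["color"])
E
```

```text
t 2.55 p [524.4 -24.9 299. ] 
 [[-1.     0.006  0.007]
 [-0.007 -0.017 -1.   ]
 [-0.006 -1.     0.017]] F [-0.4 -0.7 -0.3] w 85.5 q [-0.05  0.28  0.    2.01  0.02  0.85 -1.63]
```

View pics/w3.png

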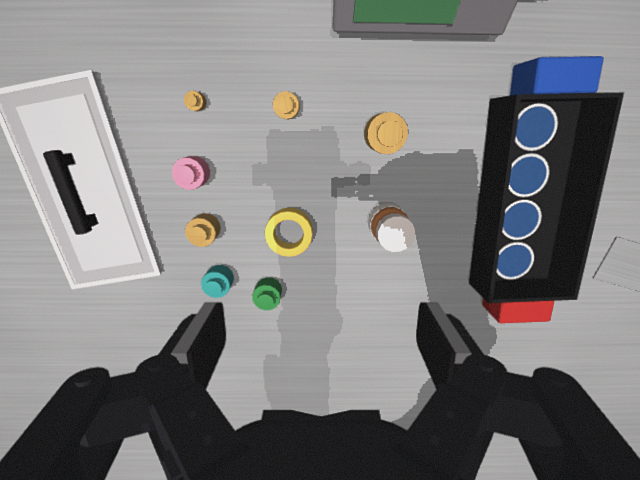

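```bash
python3 - <<'E'
from h import *
c=camera("wrist"); st()
import pickle; pickle.dump(c,open("w3.pkl","wb"))
crop(c,160,80,260,240,2.5,"pics/w3a.png"); crop(c,0,60,165,235,2.5,"pics/w3b.png")
for n,p,z in [("mk1",(515,260),5),("mk4",(536,126),5)]: print(n,at(c,p,z).round(1))
E
```

```text
t 2.65 p [524.3 -25.7 299. ] 
 [[-1.     0.006  0.005]
 [-0.005 -0.016 -1.   ]
 [-0.006 -1.     0.016]] F [-0.8 -0.2  0.2] w 85.3 q [-0.05  0.28  0.    2.01  0.02  0.85 -1.63]
mk1 [ 433.9 -295.9    5. ]
mk4 [ 607.7 -289.3    5. ]
```

View pics/w3a.png

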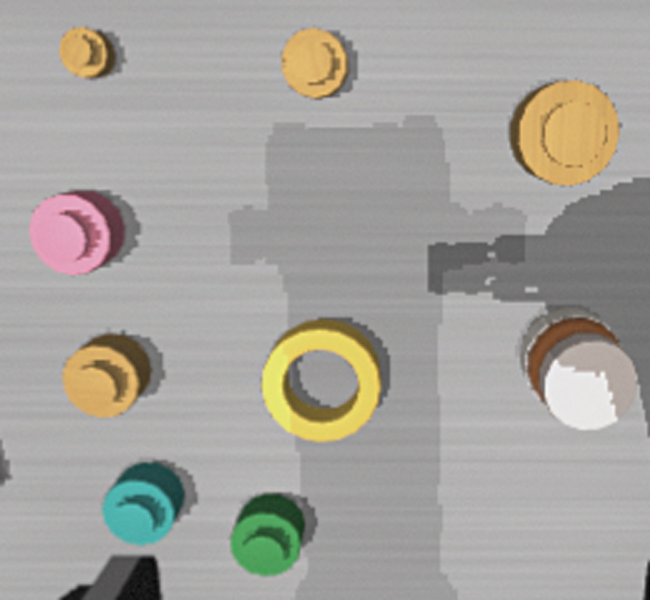

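View pics/w3b.png

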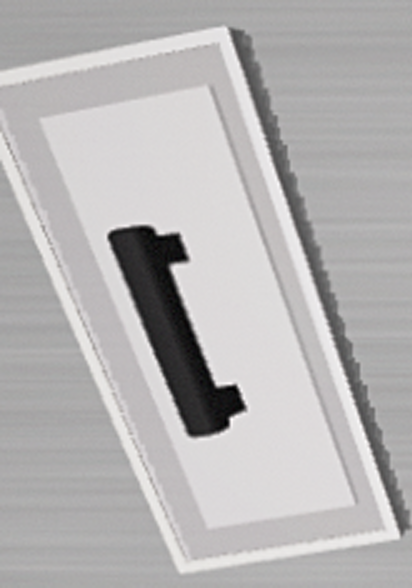

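```bash
python3 - <<'E'
from h import *
import pickle; c=pickle.load(open("w3.pkl","rb"))
A=lambda x,y:(160+x/2.5-.3,80+y/2.5-.3);B=lambda x,y:(x/2.5-.3,60+y/2.5-.3)
for n,p,z in [("w4",(567,133),32),("w4k",(575,132),45),("w3",(102,381),26),("w3k",(97,384),38),("w2",(315,63),20),("w2k",(310,63),31),("w1",(86,52),15),("w1k",(81,52),24),("jar",(590,382),62),("tape",(321,381),24),("teal",(142,503),26),("pink",(70,233),26),("green",(266,538),26)]: print(n,at(c,A(*p),z).round(1))
for n,p,z in [("lidNR",(230,28),9),("lidFR",(408,535),9),("lidFL",(183,573),9),("bar",(166,332),37),("barN",(130,231),37),("barF",(206,430),37)]: print(n,at(c,B(*p),z).round(1))
E
```

```text
w4 [ 598.3 -103.1   32. ]
w4k [ 598.9 -103.9   45. ]
w3 [480.  118.1  26. ]
w3k [482.2 116.4  38. ]
w2 [627.5   9.7  20. ]
w2k [626.8  11.   31. ]
w1 [632.1 113.3  15. ]
w1k [631.4 112.5  24. ]
jar [ 490.9 -114.6   62. ]
tape [479.4  10.3  24. ]
teal [413.8 104.5  26. ]
pink [552.4 125.5  26. ]
green [393.4  41.2  26. ]
lidNR [663.4 226.5   9. ]
lidFR [416.3 180.7   9. ]
lidFL [393.5 306.9   9. ]
bar [531.4 264.9  37. ]
barN [576.9 270.9  37. ]
barF [483.9 256.4  37. ]
```

```bash
python3 - <<'E'
from h import *
go([598.5,-103.5,110])
E
```

```text
t 2.65 p [524.3 -25.7 299. ] 
 [[-1.     0.006  0.005]
 [-0.005 -0.016 -1.   ]
 [-0.006 -1.     0.016]] F [-0.8 -0.2  0.2] w 85.3 q [-0.05  0.28  0.    2.01  0.02  0.85 -1.63]
turn [-0.017 -0.033 -0.006] world d mm [  74.2  -77.8 -189. ] tool-now cm [-7.26 19.07  7.51] tool-final cm [-7.11 18.9   8.06]
```

Call:
servo_tool([
  {"angular": [-0.017, -0.033, -0.006], "dp": [-1.5, 3.8, 1.6], "claw": 0},
  {"angular": [0, 0, 0], "dp": [-1.5, 3.9, 1.6], "claw": 0},
  {"angular": [0, 0, 0], "dp": [-1.5, 3.9, 1.6], "claw": 0},
  {"angular": [0, 0, 0], "dp": [-1.5, 3.9, 1.6], "claw": 0},
  {"angular": [0, 0, 0], "dp": [-0.8, 2.5, 1.2], "claw": 0},
])

```text
time_s: 3.15
eef_pos: [600.7, -115.0, 120.3]
tcp_rot: [-0.011, 2.197, -2.207]
contact_force: [-0.7, 0.6, 0.7]
grip_width: 85.7
```

Call:
servo_tool([
  {"angular": [0, 0, 0], "dp": [0, 0, 0], "claw": 0},
  {"angular": [0, 0, 0], "dp": [0, 0, 0], "claw": 0},
])

```text
time_s: 3.35
eef_pos: [598.0, -122.1, 116.8]
tcp_rot: [-0.008, 2.203, -2.218]
contact_force: [0.6, -0.2, -0.1]
grip_width: 85.3
```

```bash
python3 - <<'E'
from h import *
go([598.5,-103.5,22])
c=camera("wrist"); cv2.imwrite("pics/w4.png",c["color"])
E
```

```text
t 3.35 p [ 598.  -122.1  116.8] 
 [[-1.     0.007  0.014]
 [-0.014 -0.007 -1.   ]
 [-0.007 -1.     0.007]] F [ 0.6 -0.2 -0.1] w 85.3 q [ 0.12  0.62  0.01  1.97 -0.    0.55 -1.43]
turn [-0.007 -0.024 -0.007] world d mm [  0.5  18.6 -94.8] tool-now cm [-0.01  9.46 -1.93] tool-final cm [-0.13  9.48 -1.86]
```

View pics/w4.png

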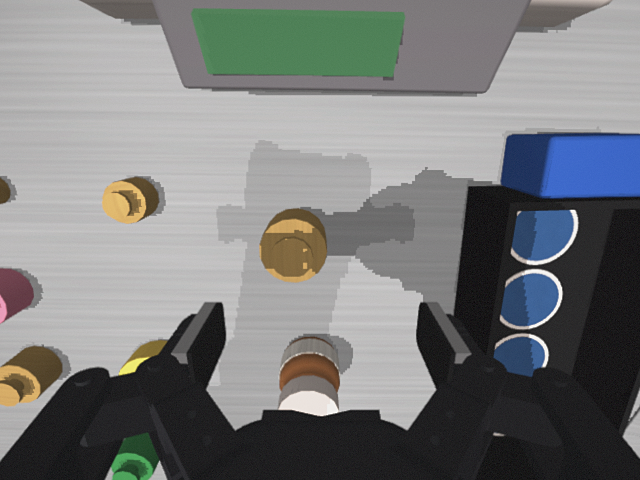

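```bash
python3 - <<'E'
from h import *
c=camera("wrist");print(at(c,(293,246),32),at(c,(292,256),45),at(c,(125,201),20),at(c,(120,205),31))
go([598.5,-105,75])
E
```

```text
[ 602.20075041 -104.86972095   32.        ] [ 600.1758533  -105.13115487   45.        ] [628.68778955   8.54147269  20.        ] [628.44660585   5.80395811  31.        ]
t 3.45 p [ 598.2 -121.3  117.8] 
 [[-1.     0.009  0.016]
 [-0.016 -0.007 -1.   ]
 [-0.009 -1.     0.007]] F [ 0.3 -0.6  0.6] w 85.4 q [ 0.12  0.62  0.01  1.97 -0.    0.55 -1.43]
turn [-0.007 -0.023 -0.009] world d mm [  0.3  16.3 -42.8] tool-now cm [-0.01  4.27 -1.66] tool-final cm [-0.09  4.28 -1.63]
```

Call:
servo_tool([
  {"angular": [-0.007, -0.023, -0.009], "dp": [-0.15, 1.5, -1.6], "claw": 0},
  {"angular": [0, 0, 0], "dp": [0, 2.5, 0], "claw": 0},
  {"angular": [0, 0, 0], "dp": [0, 0, 0], "claw": 0},
])

```text
time_s: 3.75
eef_pos: [601.8, -100.8, 80.8]
tcp_rot: [-0.041, 2.197, -2.194]
contact_force: [-1.0, 0.8, 0.5]
grip_width: 85.6
```

```bash
python3 - <<'E'
from h import *
go([600,-105,22])
E
```

```text
t 3.75 p [ 601.8 -100.8   80.8] 
 [[-0.999  0.007  0.045]
 [-0.045  0.002 -0.999]
 [-0.007 -1.    -0.001]] F [-1.   0.8  0.5] w 85.6 q [ 0.1   0.67 -0.    1.98  0.    0.48 -1.43]
turn [ 0.001  0.006 -0.007] world d mm [ -1.8  -4.2 -58.8] tool-now cm [0.24 5.88 0.42] tool-final cm [0.2  5.88 0.42]
```

Call:
servo_tool([
  {"angular": [0, 0, -0.007], "dp": [0.2, 2.0, 0.4], "claw": 0},
  {"angular": [0, 0, 0], "dp": [0, 2.0, 0], "claw": 0},
  {"angular": [0, 0, 0], "dp": [0, 1.0, 0], "claw": 0},
  {"angular": [0, 0, 0], "dp": [0, 0, 0], "claw": 0},
])

```text
time_s: 4.15
eef_pos: [603.5, -97.7, 33.8]
tcp_rot: [-0.052, 2.196, -2.186]
contact_force: [-0.3, 1.3, -0.6]
grip_width: 85.5
```

```bash
python3 - <<'E'
from h import *
go([600,-105,22])
E
```

```text
t 4.15 p [603.5 -97.7  33.8] 
 [[-0.999  0.007  0.054]
 [-0.054  0.005 -0.999]
 [-0.007 -1.    -0.005]] F [-0.3  1.3 -0.6] w 85.5 q [ 0.1   0.75 -0.01  1.99  0.    0.4  -1.43]
turn [ 0.005  0.016 -0.007] world d mm [ -3.5  -7.3 -11.8] tool-now cm [0.4  1.17 0.72] tool-final cm [0.38 1.18 0.72]
```

Call:
servo_tool([
  {"angular": [0.005, 0.016, -0.007], "dp": [0.4, 0.9, 0.7], "claw": 0},
  {"angular": [0, 0, 0], "dp": [0, 0.3, 0.1], "claw": 0},
  {"angular": [0, 0, 0], "dp": [0, 0, 0], "claw": 0},
])

```text
time_s: 4.45
eef_pos: [601.4, -105.5, 23.3]
tcp_rot: [-0.039, 2.2, -2.202]
contact_force: [0.0, -0.0, -0.2]
grip_width: 85.7
```

```bash
python3 - <<'E'
from h import *
go([600,-105,22])
E
```

```text
t 4.45 p [ 601.4 -105.5   23.3] 
 [[-0.999  0.003  0.038]
 [-0.038 -0.001 -0.999]
 [-0.003 -1.     0.001]] F [ 0.  -0.  -0.2] w 85.7 q [ 0.1   0.76 -0.    1.99  0.    0.39 -1.44]
turn [-0.001 -0.    -0.003] world d mm [-1.4  0.5 -1.3] tool-now cm [ 0.14  0.13 -0.06] tool-final cm [ 0.14  0.13 -0.06]
```

Good. Close with moderate force.

Call:
servo_tool([
  {"angular": [0, 0, 0], "dp": [0.1, 0, 0], "claw": 1},
  {"angular": [0, 0, 0], "dp": [0, 0, 0], "claw": 1},
  {"angular": [0, 0, 0], "dp": [0, 0, 0], "claw": 1},
  {"angular": [0, 0, 0], "dp": [0, 0, 0], "claw": 1},
  {"angular": [0, 0, 0], "dp": [0, 0, 0], "claw": 1},
], newtons=50)

```text
time_s: 4.95
eef_pos: [601.0, -105.2, 24.7]
tcp_rot: [-0.036, 2.2, -2.2]
contact_force: [-0.1, 1.0, -1.9]
grip_width: 44.6
```

Call:
servo_tool([
  {"angular": [0, 0, 0], "dp": [0, 0, 0], "claw": 1},
  {"angular": [0, 0, 0], "dp": [0, 0, 0], "claw": 1},
])

```text
time_s: 5.15
eef_pos: [601.0, -105.3, 24.7]
tcp_rot: [-0.036, 2.2, -2.2]
contact_force: [-0.9, -0.5, -0.4]
grip_width: 44.6
```

```bash
python3 - <<'E'
from h import *
go([607,-288.2,140])
c=camera("wrist"); cv2.imwrite("pics/w5.png",c["color"])
E
```

```text
t 5.15 p [ 601.  -105.3   24.7] 
 [[-0.999  0.005  0.038]
 [-0.038 -0.    -0.999]
 [-0.005 -1.     0.   ]] F [-0.9 -0.5 -0.4] w 44.6 q [ 0.1   0.76 -0.    1.99  0.    0.39 -1.44]
turn [-0.    -0.001 -0.005] world d mm [   6.  -182.9  115.3] tool-now cm [  0.04 -11.52  18.31] tool-final cm [  0.1  -11.53  18.3 ]
```

View pics/w5.png

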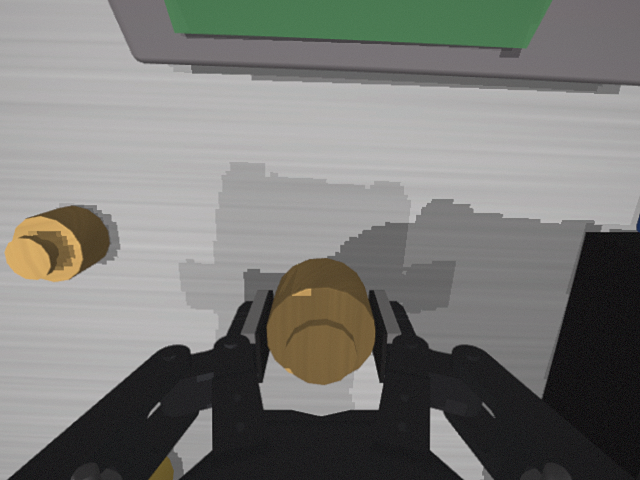

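```bash
python3 - <<'E'
from h import *
c=camera("wrist")
print(at(c,(321,332),32),at(c,(321,350),45))
p=np.array([601,-105.3,0])
print(proj(c,[p+[0,0,32],p+[23,0,32],p+[-23,0,32],p+[0,0,45]]).round(0))
E
```

```text
[ 601.50176201 -105.56861198   32.        ] [ 602.55928917 -105.50885142   45.        ]
[[320. 333.]
 [323. 282.]
 [318. 379.]
 [320. 354.]]
```

Call:
servo_tool([
  {"angular": [0, 0, -0.005], "dp": [0, -3.5, 0], "claw": 1},
  {"angular": [0, 0, 0], "dp": [0, -4, 0.8], "claw": 1},
  {"angular": [0, 0, 0], "dp": [0, -2.5, 2.5], "claw": 1},
  {"angular": [0, 0, 0], "dp": [0, 0, 4], "claw": 1},
  {"angular": [0, 0, 0], "dp": [0, 0, 4], "claw": 1},
])

```text
time_s: 5.75
eef_pos: [602.1, -209.0, 122.6]
tcp_rot: [-0.075, 2.209, -2.191]
contact_force: [0.5, -0.2, -5.3]
grip_width: 44.3
```

```bash
python3 - <<'E'
from h import *
go([606.5,-288.2,110])
E
```

```text
t 5.75 p [ 602.1 -209.   122.6] 
 [[-0.998 -0.014  0.054]
 [-0.054  0.008 -0.998]
 [ 0.013 -1.    -0.009]] F [ 0.5 -0.2 -5.3] w 44.3 q [ 0.28  0.64 -0.02  1.89  0.01  0.63 -1.27]
turn [0.009 0.016 0.013] world d mm [  4.4 -79.2 -12.6] tool-now cm [-0.02  1.19  7.94] tool-final cm [-0.13  1.26  7.93]
```

Call:
servo_tool([
  {"angular": [0.009, 0.016, 0.013], "dp": [0, 0.4, 3.5], "claw": 1},
  {"angular": [0, 0, 0], "dp": [-0.1, 0.4, 2.5], "claw": 1},
  {"angular": [0, 0, 0], "dp": [0, 0, 0.5], "claw": 1},
  {"angular": [0, 0, 0], "dp": [0, 0, 0], "claw": 1},
])

```text
time_s: 6.15
eef_pos: [600.7, -285.5, 111.2]
tcp_rot: [-0.036, 2.206, -2.216]
contact_force: [-0.2, -0.1, -4.9]
grip_width: 44.3
```

```bash
python3 - <<'E'
from h import *
go([606.5,-288.2,80])
E
```

```text
t 6.15 p [ 600.7 -285.5  111.2] 
 [[-1.    -0.006  0.027]
 [-0.027 -0.005 -1.   ]
 [ 0.006 -1.     0.005]] F [-0.2 -0.1 -4.9] w 44.3 q [ 0.38  0.68 -0.01  1.83  0.02  0.63 -1.19]
turn [-0.005 -0.012  0.006] world d mm [  5.8  -2.7 -31.2] tool-now cm [-0.6   3.12  0.27] tool-final cm [-0.57  3.12  0.29]
```

Call:
servo_tool([
  {"angular": [-0.005, -0.012, 0.006], "dp": [-0.6, 1, 0.2], "claw": 1},
  {"angular": [0, 0, 0], "dp": [0, 1.5, 0], "claw": 1},
  {"angular": [0, 0, 0], "dp": [0, 0.5, 0], "claw": 1},
  {"angular": [0, 0, 0], "dp": [0, 0, 0], "claw": 1},
])

```text
time_s: 6.55
eef_pos: [606.3, -280.9, 76.4]
tcp_rot: [-0.054, 2.207, -2.193]
contact_force: [0.0, 0.6, -4.6]
grip_width: 44.3
```

```bash
python3 - <<'E'
from h import *
go([606.5,-288.2,31])
c=camera("wrist"); cv2.imwrite("pics/w6.png",c["color"])
E
```

```text
t 6.55 p [ 606.3 -280.9   76.4] 
 [[-0.999 -0.004  0.046]
 [-0.046  0.006 -0.999]
 [ 0.004 -1.    -0.006]] F [ 0.   0.6 -4.6] w 44.3 q [ 0.39  0.73 -0.03  1.84  0.02  0.58 -1.18]
turn [0.006 0.007 0.004] world d mm [  0.2  -7.3 -45.4] tool-now cm [-0.    4.54  0.76] tool-final cm [0.01 4.54 0.73]
```

View pics/w6.png

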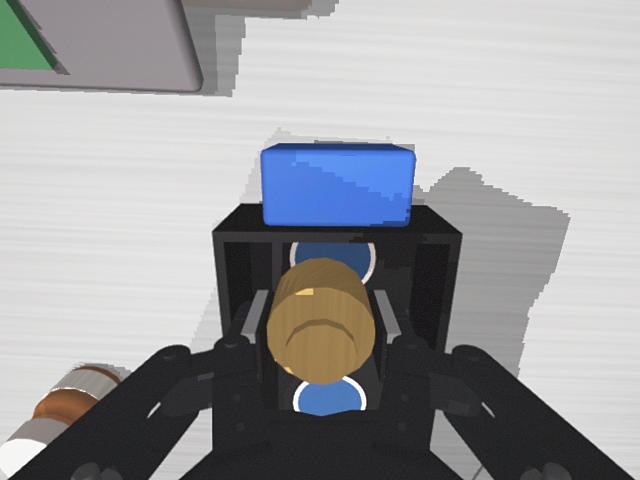

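Call:
servo_tool([
  {"angular": [0.006, 0.007, 0.004], "dp": [0, 1.0, 0.7], "claw": 1},
  {"angular": [0, 0, 0], "dp": [0, 1.5, 0.2], "claw": 1},
  {"angular": [0, 0, 0], "dp": [0, 0.5, 0.1], "claw": 1},
  {"angular": [0, 0, 0], "dp": [0, 0, 0], "claw": 1},
])

```text
time_s: 7.0
eef_pos: [607.4, -290.4, 44.2]
tcp_rot: [-0.043, 2.201, -2.201]
contact_force: [0.4, -0.3, -5.2]
grip_width: 44.5
```

```bash
python3 - <<'E'
from h import *
go([606.5,-288.2,31])
E
```

```text
t 7.0 p [ 607.4 -290.4   44.2] 
 [[-0.999  0.001  0.04 ]
 [-0.04  -0.    -0.999]
 [-0.001 -1.     0.   ]] F [ 0.4 -0.3 -5.2] w 44.5 q [ 0.39  0.78 -0.02  1.84  0.03  0.52 -1.18]
turn [-0.     0.002 -0.001] world d mm [ -0.9   2.2 -13.2] tool-now cm [ 0.08  1.32 -0.22] tool-final cm [ 0.08  1.32 -0.22]
```

Call:
servo_tool([
  {"angular": [0, 0, 0], "dp": [0.1, 0.8, -0.2], "claw": 1},
  {"angular": [0, 0, 0], "dp": [0, 0.3, 0], "claw": 1},
  {"angular": [0, 0, 0], "dp": [0, 0, 0], "claw": 1},
])

```text
time_s: 7.3
eef_pos: [606.3, -288.5, 32.3]
tcp_rot: [-0.042, 2.201, -2.201]
contact_force: [-0.5, -0.2, -4.1]
grip_width: 44.3
```

```bash
python3 - <<'E'
from h import *
go([606.5,-288.2,30])
E
```

```text
t 7.3 p [ 606.3 -288.5   32.3] 
 [[-0.999  0.001  0.039]
 [-0.039 -0.    -0.999]
 [-0.001 -1.     0.   ]] F [-0.5 -0.2 -4.1] w 44.3 q [ 0.39  0.8  -0.02  1.84  0.03  0.5  -1.18]
turn [-0.     0.001 -0.001] world d mm [ 0.2  0.3 -2.3] tool-now cm [-0.02  0.23 -0.03] tool-final cm [-0.02  0.23 -0.03]
```

Call:
servo_tool([
  {"angular": [0, 0, 0], "dp": [0, 0.2, 0], "claw": 1},
  {"angular": [0, 0, 0], "dp": [0, 0.1, 0], "claw": 1},
])

```text
time_s: 7.5
eef_pos: [606.6, -288.4, 29.8]
tcp_rot: [-0.042, 2.2, -2.201]
contact_force: [-1.2, 0.6, 1.3]
grip_width: 44.4
```

Call:
servo_tool([
  {"angular": [0, 0, 0], "dp": [0, 0, 0], "claw": 0.35},
  {"angular": [0, 0, 0], "dp": [0, 0, 0], "claw": 0.35},
  {"angular": [0, 0, 0], "dp": [0, 0, 0], "claw": 0.35},
])

```text
time_s: 7.8
eef_pos: [609.4, -289.6, 32.5]
tcp_rot: [-0.035, 2.195, -2.201]
contact_force: [0.4, -0.1, -0.3]
grip_width: 55.5
```

```bash
python3 - <<'E'
from h import *
go([606.5,-288.2,130])
E
```

```text
t 7.8 p [ 609.4 -289.6   32.5] 
 [[-0.999  0.008  0.04 ]
 [-0.04  -0.003 -0.999]
 [-0.008 -1.     0.003]] F [ 0.4 -0.1 -0.3] w 55.5 q [ 0.39  0.8  -0.02  1.84  0.03  0.5  -1.18]
turn [-0.003  0.001 -0.008] world d mm [-2.9  1.4 97.5] tool-now cm [ 0.21 -9.75 -0.13] tool-final cm [ 0.29 -9.75 -0.15]
```

Call:
servo_tool([
  {"angular": [0, 0, -0.008], "dp": [0, -2.5, 0], "claw": 0.35},
  {"angular": [0, 0, 0], "dp": [0, -4, 0], "claw": 0.35},
  {"angular": [0, 0, 0], "dp": [0.3, -3, -1.5], "claw": 0},
  {"angular": [0, 0, 0], "dp": [1.3, 0, -4.5], "claw": 0},
  {"angular": [0, 0, 0], "dp": [1.5, 0, -4.6], "claw": 0},
])

```text
time_s: 8.3
eef_pos: [579.2, -193.4, 133.7]
tcp_rot: [-0.015, 2.189, -2.215]
contact_force: [1.1, 1.7, 0.3]
grip_width: 85.4
```

```bash
python3 - <<'E'
from h import *
go([481,117,130])
c=camera("wrist"); cv2.imwrite("pics/w7.png",c["color"])
E
```

```text
t 8.3 p [ 579.2 -193.4  133.7] 
 [[-1.     0.013  0.026]
 [-0.026 -0.012 -1.   ]
 [-0.012 -1.     0.012]] F [1.1 1.7 0.3] w 85.4 q [ 0.25  0.59 -0.    1.96  0.02  0.57 -1.32]
turn [-0.012 -0.012 -0.012] world d mm [-98.2 310.4  -3.7] tool-now cm [  9.01  -0.12 -31.28] tool-final cm [  8.62   0.37 -31.39]
```

View pics/w7.png

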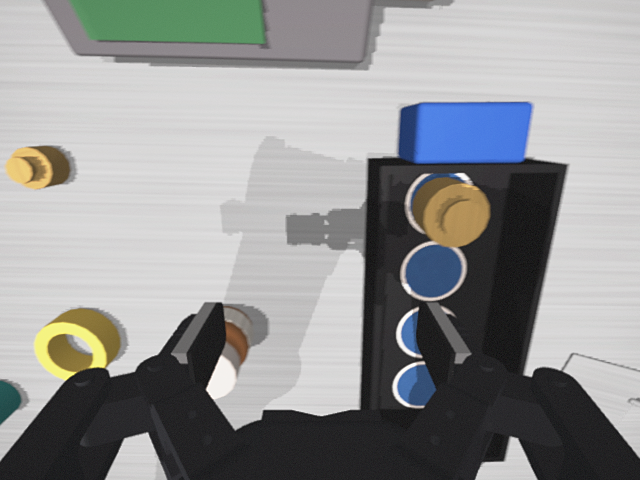

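Call:
servo_tool([
  {"angular": [-0.012, -0.012, -0.012], "dp": [1.3, 0, -4.5], "claw": 0},
  {"angular": [0, 0, 0], "dp": [1.3, 0, -4.5], "claw": 0},
  {"angular": [0, 0, 0], "dp": [1.3, 0, -4.5], "claw": 0},
  {"angular": [0, 0, 0], "dp": [1.3, 0, -4.5], "claw": 0},
  {"angular": [0, 0, 0], "dp": [1.3, 0, -4.5], "claw": 0},
])

```text
time_s: 8.85
eef_pos: [506.6, 33.8, 137.8]
tcp_rot: [-0.035, 2.202, -2.193]
contact_force: [-0.2, -0.2, -0.1]
grip_width: 85.3
```

```bash
python3 - <<'E'
from h import *
go([481,117,130])
E
```

```text
t 8.85 p [506.6  33.8 137.8] 
 [[-0.999  0.008  0.04 ]
 [-0.04   0.004 -0.999]
 [-0.008 -1.    -0.004]] F [-0.2 -0.2 -0.1] w 85.3 q [-0.16  0.49  0.01  2.18 -0.02  0.46 -1.67]
turn [ 0.004  0.002 -0.008] world d mm [-25.6  83.2  -7.8] tool-now cm [ 2.23  0.8  -8.42] tool-final cm [ 2.24  0.78 -8.42]
```

Call:
servo_tool([
  {"angular": [0, 0, -0.008], "dp": [1.3, 0.3, -4.5], "claw": 0},
  {"angular": [0, 0, 0], "dp": [0.5, 0.3, -2], "claw": 0},
  {"angular": [0, 0, 0], "dp": [0, 0, 0], "claw": 0},
  {"angular": [0, 0, 0], "dp": [0, 0, 0], "claw": 0},
])

```text
time_s: 9.25
eef_pos: [485.1, 109.0, 134.2]
tcp_rot: [-0.055, 2.201, -2.181]
contact_force: [1.1, 0.1, -0.1]
grip_width: 85.3
```

```bash
python3 - <<'E'
from h import *
go([481,117,80])
c=camera("wrist"); cv2.imwrite("pics/w8.png",c["color"])
E
```

```text
t 9.25 p [485.1 109.  134.2] 
 [[-0.998  0.005  0.055]
 [-0.055  0.009 -0.998]
 [-0.005 -1.    -0.009]] F [ 1.1  0.1 -0.1] w 85.3 q [-0.32  0.49  0.01  2.21 -0.03  0.44 -1.79]
turn [ 0.009  0.017 -0.005] world d mm [ -4.1   8.  -54.2] tool-now cm [ 0.39  5.43 -0.78] tool-final cm [ 0.38  5.42 -0.82]
```

View pics/w8.png

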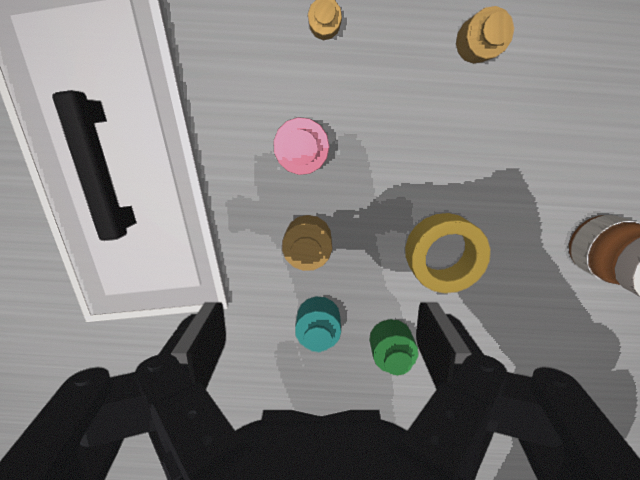

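```bash
python3 - <<'E'
from h import *
c=camera("wrist");print(at(c,(306,245),26),at(c,(306,249),38), at(c,(447,252),24))
print("w1",at(c,(324,19),15),"w2",at(c,(490,33),20))
go([481,117,80])
E
```

```text
[481.54965942 120.07303056  26.        ] [482.87651599 119.52389267  38.        ] [481.28573265  14.9087515   24.        ]
w1 [629.89996742 115.27199705  15.        ] w2 [626.7835965   10.90180555  20.        ]
t 9.35 p [485.4 107.8 134.2] 
 [[-0.999  0.005  0.052]
 [-0.052  0.009 -0.999]
 [-0.005 -1.    -0.009]] F [ 0.2  0.4 -0.5] w 85.3 q [-0.32  0.49  0.01  2.21 -0.03  0.44 -1.79]
turn [ 0.009  0.014 -0.005] world d mm [ -4.4   9.2 -54.2] tool-now cm [ 0.42  5.42 -0.89] tool-final cm [ 0.41  5.42 -0.94]
```

Call:
servo_tool([
  {"angular": [0.009, 0.014, -0.005], "dp": [0.3, 1.5, -1.1], "claw": 0},
  {"angular": [0, 0, 0], "dp": [0, 3, 0], "claw": 0},
  {"angular": [0, 0, 0], "dp": [0, 1.5, 0], "claw": 0},
  {"angular": [0, 0, 0], "dp": [0, 0, 0], "claw": 0},
])

```text
time_s: 9.75
eef_pos: [487.6, 111.3, 74.3]
tcp_rot: [-0.017, 2.203, -2.208]
contact_force: [1.2, 0.1, -0.1]
grip_width: 85.9
```

```bash
python3 - <<'E'
from h import *
go([482,119.5,22])
E
```

```text
t 9.75 p [487.6 111.3  74.3] 
 [[-1.     0.008  0.023]
 [-0.023 -0.002 -1.   ]
 [-0.008 -1.     0.002]] F [ 1.2  0.1 -0.1] w 85.9 q [-0.34  0.6   0.03  2.23 -0.04  0.3  -1.83]
turn [-0.002 -0.015 -0.008] world d mm [ -5.6   8.2 -52.3] tool-now cm [ 0.58  5.23 -0.85] tool-final cm [ 0.53  5.23 -0.84]
```

Call:
servo_tool([
  {"angular": [-0.002, -0.015, -0.008], "dp": [0.6, 1.5, -0.9], "claw": 0},
  {"angular": [0, 0, 0], "dp": [0.2, 1.5, 0], "claw": 0},
  {"angular": [0, 0, 0], "dp": [0.1, 1, 0], "claw": 0},
  {"angular": [0, 0, 0], "dp": [0, 0, 0], "claw": 0},
])

```text
time_s: 10.15
eef_pos: [482.7, 114.2, 35.3]
tcp_rot: [-0.026, 2.203, -2.207]
contact_force: [-0.3, -0.5, -0.0]
grip_width: 85.1
```

```bash
python3 - <<'E'
from h import *
go([482,119.5,22])
E
```

```text
t 10.15 p [482.7 114.2  35.3] 
 [[-1.     0.005  0.028]
 [-0.028 -0.002 -1.   ]
 [-0.005 -1.     0.002]] F [-0.3 -0.5 -0. ] w 85.1 q [-0.34  0.68  0.02  2.24 -0.04  0.22 -1.83]
turn [-0.002 -0.011 -0.005] world d mm [ -0.7   5.3 -13.3] tool-now cm [ 0.06  1.33 -0.53] tool-final cm [ 0.05  1.33 -0.53]
```

Call:
servo_tool([
  {"angular": [-0.002, -0.011, -0.005], "dp": [0.1, 0.9, -0.6], "claw": 0},
  {"angular": [0, 0, 0], "dp": [0, 0.4, -0.1], "claw": 0},
  {"angular": [0, 0, 0], "dp": [0, 0, 0], "claw": 0},
])

```text
time_s: 10.45
eef_pos: [483.3, 120.7, 22.8]
tcp_rot: [-0.038, 2.202, -2.201]
contact_force: [0.0, 0.2, 0.2]
grip_width: 85.5
```

```bash
python3 - <<'E'
from h import *
go([482,119.5,22])
E
```

```text
t 10.45 p [483.3 120.7  22.8] 
 [[-0.999  0.002  0.037]
 [-0.037  0.    -0.999]
 [-0.002 -1.    -0.   ]] F [0.  0.2 0.2] w 85.5 q [-0.34  0.7   0.01  2.24 -0.04  0.2  -1.83]
turn [ 0.    -0.001 -0.002] world d mm [-1.3 -1.2 -0.8] tool-now cm [0.14 0.07 0.11] tool-final cm [0.14 0.08 0.11]
```

Call:
servo_tool([
  {"angular": [0, 0, 0], "dp": [0.1, 0, 0.1], "claw": 1},
  {"angular": [0, 0, 0], "dp": [0, 0, 0], "claw": 1},
  {"angular": [0, 0, 0], "dp": [0, 0, 0], "claw": 1},
  {"angular": [0, 0, 0], "dp": [0, 0, 0], "claw": 1},
  {"angular": [0, 0, 0], "dp": [0, 0, 0], "claw": 1},
])

```text
time_s: 10.95
eef_pos: [482.6, 119.9, 23.8]
tcp_rot: [-0.037, 2.202, -2.2]
contact_force: [0.7, -0.4, -2.7]
grip_width: 36.5
```

Call:
servo_tool([
  {"angular": [0, 0, 0], "dp": [0, 0, 0], "claw": 1},
  {"angular": [0, 0, 0], "dp": [0, 0, 0], "claw": 1},
])

```text
time_s: 11.15
eef_pos: [482.5, 119.9, 23.8]
tcp_rot: [-0.038, 2.202, -2.2]
contact_force: [-0.2, 0.3, -0.7]
grip_width: 36.3
```

```bash
python3 - <<'E'
from h import *
go([549.4,-290.5,140])
c=camera("wrist"); cv2.imwrite("pics/w9.png",c["color"])
p=monitor.observe()["eef_pos"]*[1,1,0]
print(proj(c,[p+[0,0,26],p+[19,0,26],p+[-19,0,26],p+[0,0,38]]).round(0))
E
```

```text
t 11.15 p [482.5 119.9  23.8] 
 [[-0.999  0.004  0.038]
 [-0.038  0.001 -0.999]
 [-0.004 -1.    -0.001]] F [-0.2  0.3 -0.7] w 36.3 q [-0.34  0.7   0.01  2.24 -0.04  0.19 -1.83]
turn [ 0.001 -0.001 -0.004] world d mm [  66.9 -410.4  116.2] tool-now cm [ -5.18 -11.64  41.26] tool-final cm [ -5.11 -11.62  41.27]
[[320. 326.]
 [322. 285.]
 [319. 363.]
 [320. 344.]]
```

View pics/w9.png

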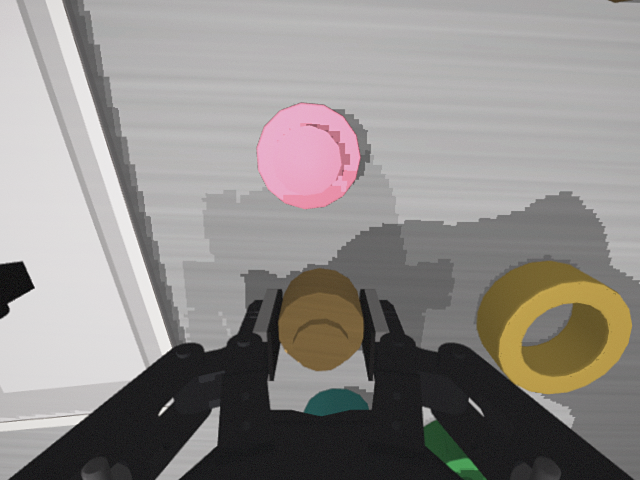

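Call:
servo_tool([
  {"angular": [0, 0, 0], "dp": [0, -3, 0], "claw": 1},
  {"angular": [0, 0, 0], "dp": [0, -4, 0], "claw": 1},
  {"angular": [0, 0, 0], "dp": [0, -3.5, 1.5], "claw": 1},
  {"angular": [0, 0, 0], "dp": [-0.6, -1, 4], "claw": 1},
  {"angular": [0, 0, 0], "dp": [-0.6, 0, 4.5], "claw": 1},
])

```text
time_s: 11.7
eef_pos: [497.1, 26.1, 140.7]
tcp_rot: [-0.061, 2.197, -2.191]
contact_force: [1.3, -0.6, -3.7]
grip_width: 36.4
```

Call:
servo_tool([
  {"angular": [0, 0, 0], "dp": [-0.7, 0, 4.6], "claw": 1},
  {"angular": [0, 0, 0], "dp": [-0.7, 0, 4.6], "claw": 1},
  {"angular": [0, 0, 0], "dp": [-0.7, 0, 4.6], "claw": 1},
  {"angular": [0, 0, 0], "dp": [-0.7, 0, 4.6], "claw": 1},
  {"angular": [0, 0, 0], "dp": [-0.7, 0, 4.6], "claw": 1},
])

```text
time_s: 12.2
eef_pos: [543.3, -208.3, 139.7]
tcp_rot: [-0.068, 2.198, -2.188]
contact_force: [0.4, 0.3, -2.9]
grip_width: 36.4
```

```bash
python3 - <<'E'
from h import *
go([551,-290.5,115])
E
```

```text
t 12.2 p [ 543.3 -208.3  139.7] 
 [[-0.998 -0.003  0.059]
 [-0.059  0.005 -0.998]
 [ 0.003 -1.    -0.005]] F [ 0.4  0.3 -2.9] w 36.4 q [ 0.31  0.56 -0.03  2.01  0.02  0.57 -1.24]
turn [0.005 0.021 0.003] world d mm [  7.7 -82.2 -24.7] tool-now cm [-0.29  2.42  8.26] tool-final cm [-0.45  2.47  8.24]
```

Call:
servo_tool([
  {"angular": [0.005, 0.021, 0.003], "dp": [0, 0.5, 3.5], "claw": 1},
  {"angular": [0, 0, 0], "dp": [-0.3, 0.6, 2.5], "claw": 1},
  {"angular": [0, 0, 0], "dp": [-0.1, 0.6, 0.8], "claw": 1},
  {"angular": [0, 0, 0], "dp": [0, 0, 0], "claw": 1},
  {"angular": [0, 0, 0], "dp": [0, 0, 0], "claw": 1},
])

```text
time_s: 12.7
eef_pos: [546.9, -288.2, 119.6]
tcp_rot: [-0.03, 2.208, -2.215]
contact_force: [0.9, 0.4, -2.8]
grip_width: 36.3
```

```bash
python3 - <<'E'
from h import *
go([551,-290.5,80])
c=camera("wrist"); cv2.imwrite("pics/w10.png",c["color"])
E
```

```text
t 12.7 p [ 546.9 -288.2  119.6] 
 [[-1.    -0.003  0.023]
 [-0.023 -0.003 -1.   ]
 [ 0.003 -1.     0.003]] F [ 0.9  0.4 -2.8] w 36.3 q [ 0.42  0.62 -0.02  1.94  0.03  0.58 -1.16]
turn [-0.003 -0.015  0.003] world d mm [  4.1  -2.3 -39.6] tool-now cm [-0.42  3.96  0.23] tool-final cm [-0.4   3.96  0.25]
```

View pics/w10.png

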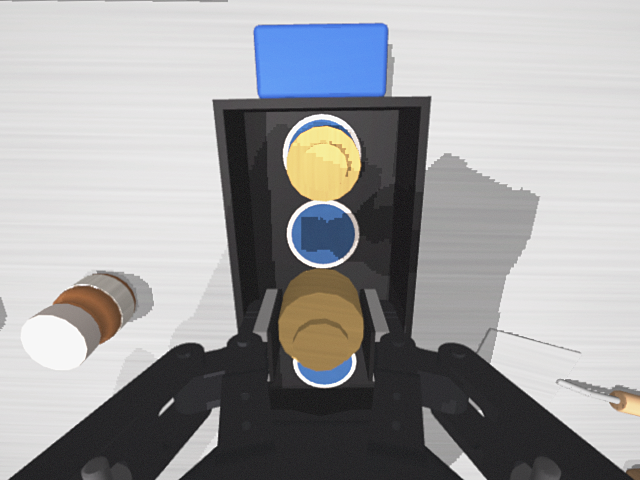

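```bash
python3 - <<'E'
from h import *
c=camera("wrist"); print("w4",at(c,(323.5,163),37), at(c,(323,157),50),"mark3",at(c,(322.5,234),5),"mark4",proj(c,[607,-288.2,5]))
crop(c,270,90,120,190,3,"pics/w10c.png")
for x in(603,605,607):
  print(x,proj(c,[[x+23,-288.2,37],[x-23,-287.3,37],[x,-288.2+23,37],[x,-288.2-23,37]]).round(0).tolist())
go([551,-290.5,80])
E
```

```text
w4 [ 604.86566179 -288.32792101   37.        ] [ 609.61171434 -287.77188014   50.        ] mark3 [ 549.21227544 -289.44085027    5.        ] mark4 [[322.87566501 154.67429377]]
603 [[324.0, 126.0], [321.0, 203.0], [285.0, 165.0], [361.0, 167.0]]
605 [[324.0, 123.0], [321.0, 200.0], [285.0, 162.0], [361.0, 164.0]]
607 [[324.0, 119.0], [321.0, 197.0], [285.0, 158.0], [362.0, 160.0]]
t 12.8 p [ 547.2 -287.2  119.8] 
 [[-1.    -0.003  0.025]
 [-0.025 -0.003 -1.   ]
 [ 0.003 -1.     0.003]] F [-0.2 -0.2 -2.6] w 36.2 q [ 0.42  0.62 -0.02  1.94  0.03  0.58 -1.16]
turn [-0.003 -0.013  0.003] world d mm [  3.8  -3.3 -39.8] tool-now cm [-0.38  3.98  0.33] tool-final cm [-0.37  3.98  0.35]
```

View pics/w10c.png

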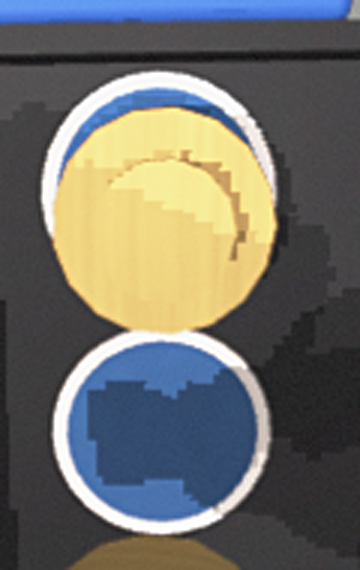

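Call:
servo_tool([
  {"angular": [-0.003, -0.013, 0.003], "dp": [-0.5, 1.5, 0.5], "claw": 1},
  {"angular": [0, 0, 0], "dp": [0, 2.5, 0.1], "claw": 1},
  {"angular": [0, 0, 0], "dp": [0, 2, 0.1], "claw": 1},
  {"angular": [0, 0, 0], "dp": [0, 0.5, 0], "claw": 1},
  {"angular": [0, 0, 0], "dp": [0, 0, 0], "claw": 1},
])

```text
time_s: 13.3
eef_pos: [556.7, -287.5, 51.9]
tcp_rot: [-0.052, 2.196, -2.19]
contact_force: [0.5, 0.8, -1.6]
grip_width: 36.1
```

```bash
python3 - <<'E'
from h import *
go([551.3,-290.5,30])
E
```

```text
t 13.3 p [ 556.7 -287.5   51.9] 
 [[-0.999  0.004  0.051]
 [-0.051  0.003 -0.999]
 [-0.004 -1.    -0.003]] F [ 0.5  0.8 -1.6] w 36.1 q [ 0.43  0.73 -0.03  1.95  0.03  0.46 -1.14]
turn [ 0.003  0.013 -0.004] world d mm [ -5.4  -3.  -21.9] tool-now cm [0.56 2.19 0.27] tool-final cm [0.55 2.19 0.28]
```

Call:
servo_tool([
  {"angular": [0.003, 0.013, -0.004], "dp": [0.6, 1, 0.3], "claw": 1},
  {"angular": [0, 0, 0], "dp": [0.1, 0.7, 0], "claw": 1},
  {"angular": [0, 0, 0], "dp": [0.1, 0.2, 0], "claw": 1},
  {"angular": [0, 0, 0], "dp": [0, 0, 0], "claw": 1},
])

```text
time_s: 13.7
eef_pos: [549.6, -290.8, 32.9]
tcp_rot: [-0.04, 2.199, -2.202]
contact_force: [-0.0, 0.1, -3.2]
grip_width: 36.4
```

```bash
python3 - <<'E'
from h import *
go([551.3,-290.5,29])
E
```

```text
t 13.7 p [ 549.6 -290.8   32.9] 
 [[-0.999  0.003  0.039]
 [-0.039 -0.001 -0.999]
 [-0.002 -1.     0.001]] F [-0.   0.1 -3.2] w 36.4 q [ 0.43  0.76 -0.02  1.96  0.03  0.42 -1.15]
turn [-0.001  0.001 -0.002] world d mm [ 1.7  0.3 -3.9] tool-now cm [-0.17  0.39 -0.02] tool-final cm [-0.17  0.39 -0.02]
```

Call:
servo_tool([
  {"angular": [0, 0, 0], "dp": [-0.2, 0.3, 0], "claw": 1},
  {"angular": [0, 0, 0], "dp": [0, 0.1, 0], "claw": 1},
  {"angular": [0, 0, 0], "dp": [0, 0.1, 0], "claw": 1},
])

```text
time_s: 14.0
eef_pos: [552.6, -291.3, 28.8]
tcp_rot: [-0.038, 2.197, -2.202]
contact_force: [-2.0, 0.5, 7.0]
grip_width: 36.3
```

Call:
servo_tool([
  {"angular": [0, 0, 0], "dp": [0.1, -0.1, 0], "claw": 1},
  {"angular": [0, 0, 0], "dp": [0, 0, 0], "claw": 0.47},
  {"angular": [0, 0, 0], "dp": [0, 0, 0], "claw": 0.47},
  {"angular": [0, 0, 0], "dp": [0, 0, 0], "claw": 0.47},
])

```text
time_s: 14.4
eef_pos: [553.1, -292.0, 31.3]
tcp_rot: [-0.034, 2.194, -2.202]
contact_force: [0.3, 0.6, 0.1]
grip_width: 45.4
```

```bash
python3 - <<'E'
from h import *
go([551.3,-290.5,150])
E
```

```text
t 14.4 p [ 553.1 -292.    31.3] 
 [[-0.999  0.008  0.039]
 [-0.039 -0.004 -0.999]
 [-0.008 -1.     0.004]] F [0.3 0.6 0.1] w 45.4 q [ 0.43  0.76 -0.02  1.96  0.03  0.42 -1.15]
turn [-0.004  0.    -0.008] world d mm [ -1.8   1.5 118.7] tool-now cm [  0.08 -11.87  -0.11] tool-final cm [  0.17 -11.87  -0.16]
```

Call:
servo_tool([
  {"angular": [0, 0, -0.008], "dp": [0, -2.5, 0], "claw": 0.47},
  {"angular": [0, 0, 0], "dp": [0, -4, 0], "claw": 0.47},
  {"angular": [0, 0, 0], "dp": [0, -4, -0.5], "claw": 0.3},
  {"angular": [0, 0, 0], "dp": [-0.8, -1, -4], "claw": 0},
  {"angular": [0, 0, 0], "dp": [-1.1, 0, -4.6], "claw": 0},
])

```text
time_s: 14.9
eef_pos: [567.8, -208.5, 150.5]
tcp_rot: [-0.024, 2.199, -2.22]
contact_force: [1.0, 0.9, -0.6]
grip_width: 84.9
```

```bash
python3 - <<'E'
from h import *
go([627.5,9.5,130])
c=camera("wrist"); cv2.imwrite("pics/w11.png",c["color"])
E
```

```text
t 14.9 p [ 567.8 -208.5  150.5] 
 [[-1.     0.001  0.023]
 [-0.023 -0.01  -1.   ]
 [-0.001 -1.     0.01 ]] F [ 1.   0.9 -0.6] w 84.9 q [ 0.28  0.56 -0.    1.96  0.02  0.61 -1.29]
turn [-0.01  -0.016 -0.001] world d mm [ 59.7 218.  -20.5] tool-now cm [ -6.45   1.85 -21.68] tool-final cm [ -6.8    2.05 -21.55]
```

View pics/w11.png

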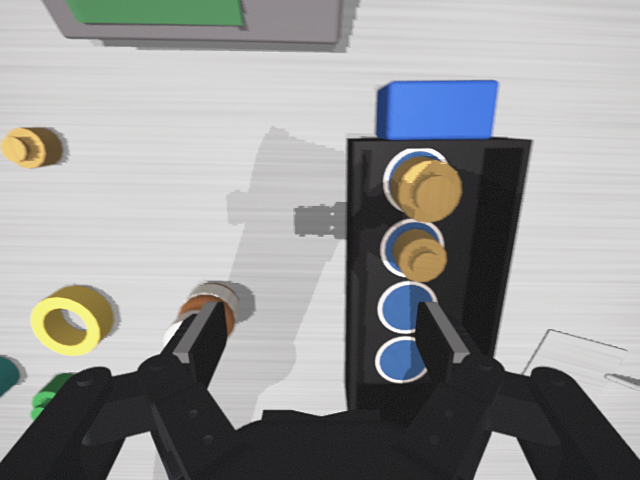

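Both stand upright on their marks. On to w2.

Call:
servo_tool([
  {"angular": [-0.01, -0.016, -0.001], "dp": [-1.3, 0.3, -4.4], "claw": 0},
  {"angular": [0, 0, 0], "dp": [-1.4, 0.4, -4.5], "claw": 0},
  {"angular": [0, 0, 0], "dp": [-1.4, 0.4, -4.5], "claw": 0},
  {"angular": [0, 0, 0], "dp": [-1.3, 0.4, -4.2], "claw": 0},
  {"angular": [0, 0, 0], "dp": [-0.6, 0.3, -2.2], "claw": 0},
])

```text
time_s: 15.45
eef_pos: [622.9, 2.7, 135.3]
tcp_rot: [-0.046, 2.199, -2.185]
contact_force: [-0.0, 0.1, 0.4]
grip_width: 85.6
```

Call:
servo_tool([
  {"angular": [0, 0, 0], "dp": [0, 0, 0], "claw": 0},
  {"angular": [0, 0, 0], "dp": [0, 0, 0], "claw": 0},
])

```text
time_s: 15.65
eef_pos: [623.4, 8.7, 134.9]
tcp_rot: [-0.056, 2.197, -2.178]
contact_force: [-0.3, -0.5, -0.3]
grip_width: 85.4
```

```bash
python3 - <<'E'
from h import *
go([627.5,9.5,80])
c=camera("wrist"); cv2.imwrite("pics/w12.png",c["color"])
E
```

```text
t 15.65 p [623.4   8.7 134.9] 
 [[-0.998  0.008  0.059]
 [-0.059  0.009 -0.998]
 [-0.008 -1.    -0.009]] F [-0.3 -0.5 -0.3] w 85.4 q [-0.08  0.6  -0.01  1.93 -0.01  0.6  -1.59]
turn [ 0.009  0.021 -0.008] world d mm [  4.1   0.8 -54.9] tool-now cm [-0.37  5.5  -0.01] tool-final cm [-0.42  5.49 -0.07]
```

View pics/w12.png

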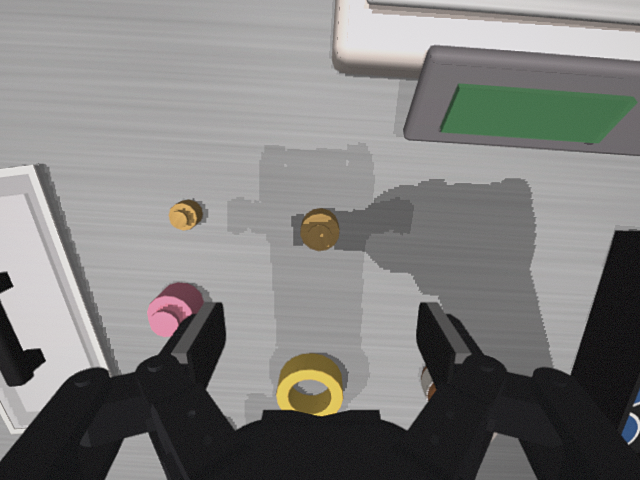

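```bash
python3 - <<'E'
from h import *
c=camera("wrist");print(at(c,(320,231),20),at(c,(320,235),31),"w1",at(c,(182,216),15))
go([627.5,9.5,80])
E
```

```text
[629.17989818  10.20118955  20.        ] [629.56319224  10.10514962  31.        ] w1 [633.12498072 114.96586658  15.        ]
t 15.75 p [623.2   7.3 135. ] 
 [[-0.998  0.008  0.057]
 [-0.057  0.009 -0.998]
 [-0.008 -1.    -0.009]] F [ 0.1 -0.4  1.1] w 85.5 q [-0.08  0.6  -0.01  1.93 -0.01  0.6  -1.59]
turn [ 0.009  0.018 -0.008] world d mm [  4.3   2.2 -55. ] tool-now cm [-0.39  5.5  -0.14] tool-final cm [-0.44  5.5  -0.2 ]
```

Call:
servo_tool([
  {"angular": [0.009, 0.018, -0.008], "dp": [-0.4, 2, -0.2], "claw": 0},
  {"angular": [0, 0, 0], "dp": [0, 3, 0], "claw": 0},
  {"angular": [0, 0, 0], "dp": [0.1, 3, 0], "claw": 0},
  {"angular": [0, 0, 0], "dp": [0, 1, 0], "claw": 0},
  {"angular": [0, 0, 0], "dp": [0, 0, 0], "claw": 0},
])

```text
time_s: 16.25
eef_pos: [627.7, -4.3, 45.4]
tcp_rot: [-0.018, 2.201, -2.216]
contact_force: [-0.0, 0.0, 0.4]
grip_width: 85.5
```

```bash
python3 - <<'E'
from h import *
go([628,10,21])
E
```

```text
t 16.25 p [627.7  -4.3  45.4] 
 [[-1.     0.005  0.021]
 [-0.021 -0.007 -1.   ]
 [-0.005 -1.     0.007]] F [-0.   0.   0.4] w 85.5 q [-0.08  0.74  0.01  1.95 -0.    0.45 -1.61]
turn [-0.007 -0.017 -0.005] world d mm [  0.3  14.3 -24.4] tool-now cm [-0.05  2.43 -1.45] tool-final cm [-0.09  2.44 -1.43]
```

Call:
servo_tool([
  {"angular": [-0.007, -0.017, -0.005], "dp": [0, 0.7, -1.4], "claw": 0},
  {"angular": [0, 0, 0], "dp": [0, 0.7, -0.1], "claw": 0},
  {"angular": [0, 0, 0], "dp": [0, 0.5, 0], "claw": 0},
  {"angular": [0, 0, 0], "dp": [0, 0, 0], "claw": 0},
])

```text
time_s: 16.65
eef_pos: [629.6, 10.1, 28.3]
tcp_rot: [-0.036, 2.201, -2.2]
contact_force: [-0.3, -0.2, -0.7]
grip_width: 85.4
```

```bash
python3 - <<'E'
from h import *
go([628,10,21])
E
```

```text
t 16.65 p [629.6  10.1  28.3] 
 [[-0.999  0.004  0.037]
 [-0.037  0.    -0.999]
 [-0.004 -1.    -0.   ]] F [-0.3 -0.2 -0.7] w 85.4 q [-0.09  0.77  0.    1.94 -0.    0.42 -1.62]
turn [ 0.    -0.001 -0.004] world d mm [-1.6 -0.1 -7.3] tool-now cm [0.16 0.73 0.01] tool-final cm [0.16 0.73 0.01]
```

Call:
servo_tool([
  {"angular": [0, 0, 0], "dp": [0.2, 0.6, 0], "claw": 0},
  {"angular": [0, 0, 0], "dp": [0.1, 0.1, 0], "claw": 0.3},
  {"angular": [0, 0, 0], "dp": [0, 0, 0], "claw": 1},
  {"angular": [0, 0, 0], "dp": [0, 0, 0], "claw": 1},
  {"angular": [0, 0, 0], "dp": [0, 0, 0], "claw": 1},
])

```text
time_s: 17.15
eef_pos: [627.0, 10.1, 21.9]
tcp_rot: [-0.035, 2.2, -2.199]
contact_force: [-3.8, -0.5, 25.4]
grip_width: 28.3
```

Call:
servo_tool([
  {"angular": [0, 0, 0], "dp": [0, 0, 0], "claw": 1},
  {"angular": [0, 0, 0], "dp": [0, 0, 0], "claw": 1},
  {"angular": [0, 0, 0], "dp": [0, 0, 0], "claw": 1},
  {"angular": [0, 0, 0], "dp": [0, 0, 0], "claw": 1},
])

```text
time_s: 17.55
eef_pos: [627.2, 10.0, 22.1]
tcp_rot: [-0.034, 2.199, -2.199]
contact_force: [-0.2, 0.1, -0.0]
grip_width: 27.9
```

```bash
python3 - <<'E'
from h import *
go([492,-292.6,140])
c=camera("wrist"); crop(c,220,220,200,200,3,"pics/w13.png")
p=monitor.observe()["eef_pos"]*[1,1,0]
a=lambda q:((q-[220,220])*3).round(0).tolist()
print(a(proj(c,[p+[0,0,20],p+[15,0,20],p+[-15,0,20],p+[0,0,31]])))
E
```

```text
t 17.55 p [627.2  10.   22.1] 
 [[-0.999  0.007  0.037]
 [-0.037  0.    -0.999]
 [-0.007 -1.     0.   ]] F [-0.2  0.1 -0. ] w 27.9 q [-0.09  0.78  0.    1.95 -0.    0.41 -1.62]
turn [-0.    -0.001 -0.007] world d mm [-135.2 -302.6  117.9] tool-now cm [ 14.56 -11.88  29.74] tool-final cm [ 14.67 -11.79  29.72]
[[301.0, 301.0], [305.0, 208.0], [297.0, 389.0], [301.0, 346.0]]
```

View pics/w13.png

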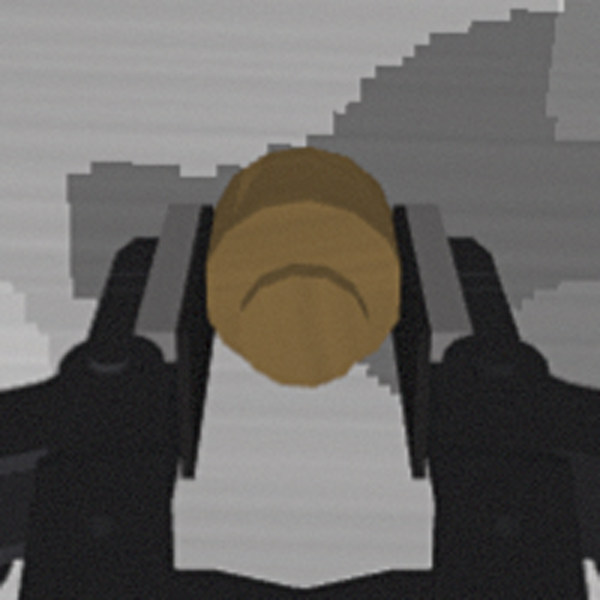

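Call:
servo_tool([
  {"angular": [0, 0, -0.007], "dp": [0, -3, 0], "claw": 1},
  {"angular": [0, 0, 0], "dp": [0, -4, 0], "claw": 1},
  {"angular": [0, 0, 0], "dp": [0.5, -3.5, 1.5], "claw": 1},
  {"angular": [0, 0, 0], "dp": [1.8, -1, 4], "claw": 1},
  {"angular": [0, 0, 0], "dp": [2, 0, 4.4], "claw": 1},
])

```text
time_s: 18.1
eef_pos: [590.5, -82.3, 139.4]
tcp_rot: [-0.059, 2.199, -2.188]
contact_force: [0.3, -0.7, -1.9]
grip_width: 27.9
```

Call:
servo_tool([
  {"angular": [0, 0, 0], "dp": [2, 0, 4.4], "claw": 1},
  {"angular": [0, 0, 0], "dp": [2, 0, 4.4], "claw": 1},
  {"angular": [0, 0, 0], "dp": [2, 0, 4.4], "claw": 1},
])

```text
time_s: 18.4
eef_pos: [536.8, -220.4, 140.1]
tcp_rot: [-0.061, 2.195, -2.185]
contact_force: [0.8, -1.1, -1.5]
grip_width: 28.1
```

```bash
python3 - <<'E'
from h import *
go([490.5,-292.6,115])
E
```

```text
t 18.4 p [ 536.8 -220.4  140.1] 
 [[-0.998  0.003  0.059]
 [-0.059  0.005 -0.998]
 [-0.004 -1.    -0.005]] F [ 0.8 -1.1 -1.5] w 28.1 q [ 0.34  0.56 -0.04  2.02  0.02  0.56 -1.22]
turn [ 0.005  0.02  -0.004] world d mm [-46.3 -72.2 -25.1] tool-now cm [5.06 2.46 6.95] tool-final cm [4.9  2.51 7.04]
```

Call:
servo_tool([
  {"angular": [0.005, 0.02, -0.004], "dp": [2.2, 0.3, 3.3], "claw": 1},
  {"angular": [0, 0, 0], "dp": [1.6, 0.7, 2], "claw": 1},
  {"angular": [0, 0, 0], "dp": [0.5, 0.7, 0.5], "claw": 1},
  {"angular": [0, 0, 0], "dp": [0, 0, 0], "claw": 1},
  {"angular": [0, 0, 0], "dp": [0, 0, 0], "claw": 1},
])

```text
time_s: 18.9
eef_pos: [489.8, -291.3, 122.1]
tcp_rot: [-0.029, 2.207, -2.216]
contact_force: [-0.1, 1.0, -2.1]
grip_width: 28.0
```

```bash
python3 - <<'E'
from h import *
go([490.5,-292.6,80])
c=camera("wrist"); cv2.imwrite("pics/w14.png",c["color"])
E
```

```text
t 18.9 p [ 489.8 -291.3  122.1] 
 [[-1.    -0.003  0.023]
 [-0.023 -0.004 -1.   ]
 [ 0.003 -1.     0.004]] F [-0.1  1.  -2.1] w 28.0 q [ 0.47  0.57 -0.02  2.05  0.04  0.52 -1.13]
turn [-0.004 -0.015  0.003] world d mm [  0.7  -1.3 -42.1] tool-now cm [-0.08  4.21  0.11] tool-final cm [-0.07  4.21  0.13]
```

View pics/w14.png

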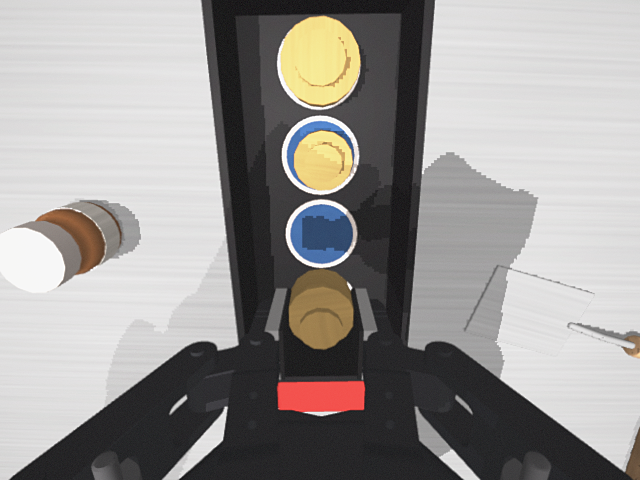

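```bash
python3 - <<'E'
from h import *
c=camera("wrist"); print("w3",at(c,(322,160.5),31),"w4",at(c,(319,61),37))
go([490.5,-292.6,80])
E
```

```text
w3 [ 548.73205674 -290.8466829    31.        ] w4 [ 604.0299733  -287.72031483   37.        ]
t 19.0 p [ 490.5 -290.5  122.3] 
 [[-1.    -0.002  0.025]
 [-0.025 -0.004 -1.   ]
 [ 0.003 -1.     0.004]] F [ 1.1 -0.1 -1.4] w 27.9 q [ 0.47  0.57 -0.02  2.05  0.04  0.52 -1.13]
turn [-0.004 -0.013  0.003] world d mm [  0.   -2.1 -42.3] tool-now cm [-0.01  4.23  0.19] tool-final cm [0.   4.23 0.21]
```

Call:
servo_tool([
  {"angular": [-0.004, -0.015, 0.003], "dp": [0, 1.5, 0.3], "claw": 1},
  {"angular": [0, 0, 0], "dp": [0.1, 2.5, 0.2], "claw": 1},
  {"angular": [0, 0, 0], "dp": [0.2, 2, 0.1], "claw": 1},
  {"angular": [0, 0, 0], "dp": [0.1, 0.5, 0], "claw": 1},
  {"angular": [0, 0, 0], "dp": [0, 0, 0], "claw": 1},
])

```text
time_s: 19.5
eef_pos: [493.4, -291.1, 53.9]
tcp_rot: [-0.052, 2.192, -2.188]
contact_force: [0.4, -0.5, -0.6]
grip_width: 28.0
```

```bash
python3 - <<'E'
from h import *
go([490.5,-292.6,28])
E
```

```text
t 19.5 p [ 493.4 -291.1   53.9] 
 [[-0.998  0.007  0.055]
 [-0.055  0.002 -0.998]
 [-0.007 -1.    -0.002]] F [ 0.4 -0.5 -0.6] w 28.0 q [ 0.48  0.69 -0.04  2.07  0.05  0.38 -1.11]
turn [ 0.002  0.017 -0.007] world d mm [ -2.9  -1.5 -25.9] tool-now cm [0.32 2.59 0.14] tool-final cm [0.3  2.59 0.14]
```

Call:
servo_tool([
  {"angular": [0.002, 0.017, -0.007], "dp": [0.3, 1.2, 0.2], "claw": 1},
  {"angular": [0, 0, 0], "dp": [0.1, 0.8, 0], "claw": 1},
  {"angular": [0, 0, 0], "dp": [0, 0.2, 0], "claw": 1},
  {"angular": [0, 0, 0], "dp": [0, 0, 0], "claw": 1},
])

```text
time_s: 19.9
eef_pos: [491.2, -293.0, 31.2]
tcp_rot: [-0.04, 2.199, -2.202]
contact_force: [0.5, -1.0, -2.3]
grip_width: 27.7
```

```bash
python3 - <<'E'
from h import *
go([490.5,-292.6,27])
E
```

```text
t 19.9 p [ 491.2 -293.    31.2] 
 [[-0.999  0.003  0.039]
 [-0.039 -0.001 -0.999]
 [-0.003 -1.     0.001]] F [ 0.5 -1.  -2.3] w 27.7 q [ 0.48  0.73 -0.02  2.07  0.05  0.34 -1.12]
turn [-0.001  0.001 -0.003] world d mm [-0.7  0.4 -4.2] tool-now cm [ 0.07  0.42 -0.04] tool-final cm [ 0.07  0.42 -0.04]
```

Call:
servo_tool([
  {"angular": [0, 0, 0], "dp": [0.1, 0.3, 0], "claw": 1},
  {"angular": [0, 0, 0], "dp": [0, 0.1, 0], "claw": 1},
  {"angular": [0, 0, 0], "dp": [0, 0.05, 0], "claw": 1},
])

```text
time_s: 20.2
eef_pos: [490.8, -293.5, 27.3]
tcp_rot: [-0.038, 2.197, -2.202]
contact_force: [0.9, 0.2, -0.1]
grip_width: 27.8
```

Call:
servo_tool([
  {"angular": [0, 0, 0], "dp": [0, 0.03, 0], "claw": 1},
  {"angular": [0, 0, 0], "dp": [0, 0, 0], "claw": 0.55},
  {"angular": [0, 0, 0], "dp": [0, 0, 0], "claw": 0.55},
  {"angular": [0, 0, 0], "dp": [0, 0, 0], "claw": 0.55},
])

```text
time_s: 20.6
eef_pos: [491.5, -294.0, 27.8]
tcp_rot: [-0.036, 2.196, -2.202]
contact_force: [-0.4, 0.7, 0.3]
grip_width: 38.4
```

```bash
python3 - <<'E'
from h import *
go([632.5,114,140])
E
```

```text
t 20.6 p [ 491.5 -294.    27.8] 
 [[-0.999  0.006  0.039]
 [-0.039 -0.003 -0.999]
 [-0.006 -1.     0.003]] F [-0.4  0.7  0.3] w 38.4 q [ 0.48  0.73 -0.02  2.08  0.05  0.33 -1.12]
turn [-0.003  0.    -0.006] world d mm [141.  408.  112.2] tool-now cm [-15.73 -11.25 -40.19] tool-final cm [-15.66 -11.22 -40.23]
```

Call:
servo_tool([
  {"angular": [0, 0, -0.006], "dp": [0, -2.5, 0], "claw": 0.55},
  {"angular": [0, 0, 0], "dp": [0, -4, 0], "claw": 0.55},
  {"angular": [0, 0, 0], "dp": [0, -4, -0.5], "claw": 0.4},
  {"angular": [0, 0, 0], "dp": [-1.5, -1, -4], "claw": 0},
  {"angular": [0, 0, 0], "dp": [-1.8, 0, -4.5], "claw": 0},
])

```text
time_s: 21.1
eef_pos: [519.2, -210.0, 146.7]
tcp_rot: [-0.025, 2.203, -2.219]
contact_force: [0.7, 1.0, 0.6]
grip_width: 78.1
```

Call:
servo_tool([
  {"angular": [0, 0, 0], "dp": [-1.8, 0, -4.5], "claw": 0},
  {"angular": [0, 0, 0], "dp": [-1.8, 0, -4.5], "claw": 0},
  {"angular": [0, 0, 0], "dp": [-1.8, 0, -4.5], "claw": 0},
  {"angular": [0, 0, 0], "dp": [-1.8, 0, -4.5], "claw": 0},
  {"angular": [0, 0, 0], "dp": [-1.8, 0, -4.5], "claw": 0},
])

```text
time_s: 21.6
eef_pos: [608.0, 22.5, 148.2]
tcp_rot: [-0.012, 2.2, -2.221]
contact_force: [0.7, -0.7, -0.3]
grip_width: 85.4
```

```bash
python3 - <<'E'
from h import *
go([632.5,114,130])
E
```

```text
t 21.6 p [608.   22.5 148.2] 
 [[-1.     0.006  0.016]
 [-0.016 -0.01  -1.   ]
 [-0.005 -1.     0.01 ]] F [ 0.7 -0.7 -0.3] w 85.4 q [-0.13  0.57  0.02  1.96 -0.    0.61 -1.67]
turn [-0.01  -0.022 -0.005] world d mm [ 24.5  91.5 -18.2] tool-now cm [-2.59  1.74 -9.13] tool-final cm [-2.8   1.82 -9.05]
```

Call:
servo_tool([
  {"angular": [-0.01, -0.022, -0.005], "dp": [-1.3, 0.5, -4.5], "claw": 0},
  {"angular": [0, 0, 0], "dp": [-0.8, 0.5, -2.7], "claw": 0},
  {"angular": [0, 0, 0], "dp": [-0.2, 0.2, -0.4], "claw": 0},
  {"angular": [0, 0, 0], "dp": [0, 0, 0], "claw": 0},
  {"angular": [0, 0, 0], "dp": [0, 0, 0], "claw": 0},
])

```text
time_s: 22.1
eef_pos: [631.4, 113.1, 136.4]
tcp_rot: [-0.053, 2.199, -2.186]
contact_force: [-0.3, -0.5, 0.5]
grip_width: 85.6
```

```bash
python3 - <<'E'
from h import *
go([632.5,114,80])
c=camera("wrist"); cv2.imwrite("pics/w15.png",c["color"])
E
```

```text
t 22.1 p [631.4 113.1 136.4] 
 [[-0.999  0.004  0.053]
 [-0.053  0.006 -0.999]
 [-0.005 -1.    -0.006]] F [-0.3 -0.5  0.5] w 85.6 q [-0.25  0.62  0.01  1.89 -0.01  0.63 -1.75]
turn [ 0.006  0.014 -0.005] world d mm [  1.1   0.9 -56.4] tool-now cm [-0.09  5.64 -0.05] tool-final cm [-0.12  5.64 -0.08]
```

View pics/w15.png

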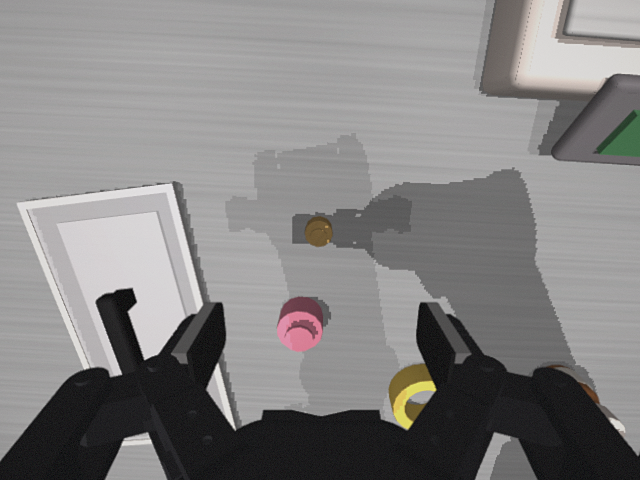

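```bash
python3 - <<'E'
from h import *
c=camera("wrist"); print(at(c,(318.5,232),15),at(c,(318.5,235),24))
go([632.5,114,80])
E
```

```text
[633.92217825 114.6006465   15.        ] [634.41856984 114.52361627  24.        ]
t 22.2 p [631.4 111.8 136.5] 
 [[-0.999  0.004  0.051]
 [-0.051  0.005 -0.999]
 [-0.005 -1.    -0.005]] F [-0.2 -0.7  0.2] w 85.6 q [-0.25  0.62  0.01  1.89 -0.01  0.63 -1.75]
turn [ 0.005  0.013 -0.005] world d mm [  1.1   2.2 -56.5] tool-now cm [-0.09  5.65 -0.18] tool-final cm [-0.12  5.65 -0.21]
```

Call:
servo_tool([
  {"angular": [0.006, 0.014, -0.005], "dp": [0, 2, -0.5], "claw": 0},
  {"angular": [0, 0, 0], "dp": [0, 3, -0.2], "claw": 0},
  {"angular": [0, 0, 0], "dp": [0, 3, -0.2], "claw": 0},
  {"angular": [0, 0, 0], "dp": [0, 1, 0], "claw": 0},
  {"angular": [0, 0, 0], "dp": [0, 0, 0], "claw": 0},
])

```text
time_s: 22.7
eef_pos: [631.6, 112.5, 42.9]
tcp_rot: [-0.025, 2.204, -2.215]
contact_force: [0.1, -0.3, -0.3]
grip_width: 85.6
```

```bash
python3 - <<'E'
from h import *
go([633,115,22])
E
```

```text
t 22.7 p [631.6 112.5  42.9] 
 [[-1.     0.001  0.023]
 [-0.023 -0.005 -1.   ]
 [-0.001 -1.     0.005]] F [ 0.1 -0.3 -0.3] w 85.6 q [-0.26  0.76  0.02  1.91 -0.01  0.47 -1.78]
turn [-0.005 -0.015 -0.001] world d mm [  1.4   2.5 -20.9] tool-now cm [-0.14  2.09 -0.26] tool-final cm [-0.15  2.09 -0.25]
```

Call:
servo_tool([
  {"angular": [-0.005, -0.015, -0.001], "dp": [0, 1.1, -0.2], "claw": 0},
  {"angular": [0, 0, 0], "dp": [0, 0.5, -0.1], "claw": 0},
  {"angular": [0, 0, 0], "dp": [0, 0, 0], "claw": 0},
  {"angular": [0, 0, 0], "dp": [0, 0, 0], "claw": 0},
])

```text
time_s: 23.1
eef_pos: [633.0, 114.3, 27.6]
tcp_rot: [-0.038, 2.202, -2.202]
contact_force: [-0.4, 0.4, 0.3]
grip_width: 85.5
```

```bash
python3 - <<'E'
from h import *
go([632.5,114.5,23.5])
E
```

```text
t 23.1 p [633.  114.3  27.6] 
 [[-0.999  0.002  0.037]
 [-0.037 -0.    -0.999]
 [-0.002 -1.     0.   ]] F [-0.4  0.4  0.3] w 85.5 q [-0.26  0.78  0.01  1.91 -0.01  0.45 -1.77]
turn [-0.    -0.002 -0.002] world d mm [-0.5  0.2 -4.1] tool-now cm [ 0.05  0.41 -0.02] tool-final cm [ 0.05  0.41 -0.02]
```

Call:
servo_tool([
  {"angular": [0, 0, 0], "dp": [0, 0.3, 0], "claw": 0},
  {"angular": [0, 0, 0], "dp": [0, 0, 0], "claw": 0},
])

```text
time_s: 23.3
eef_pos: [634.0, 114.6, 25.7]
tcp_rot: [-0.035, 2.201, -2.2]
contact_force: [-0.0, -0.1, -0.1]
grip_width: 85.7
```

Call:
servo_tool([
  {"angular": [0, 0, 0], "dp": [0, 0, 0], "claw": 0.6},
  {"angular": [0, 0, 0], "dp": [0, 0, 0], "claw": 0.7},
  {"angular": [0, 0, 0], "dp": [0, 0, 0], "claw": 0.7},
  {"angular": [0, 0, 0], "dp": [0, 0, 0], "claw": 0.7},
  {"angular": [0, 0, 0], "dp": [0, 0, 0], "claw": 0.7},
])

```text
time_s: 23.8
eef_pos: [634.5, 114.9, 26.6]
tcp_rot: [-0.034, 2.201, -2.199]
contact_force: [-0.1, -0.1, 0.6]
grip_width: 25.5
```

```bash
python3 - <<'E'
from h import *
go([632.5,114.5,23.5])
c=camera("wrist"); crop(c,220,220,200,200,3,"pics/w16.png")
E
```

```text
t 23.8 p [634.5 114.9  26.6] 
 [[-0.999  0.006  0.037]
 [-0.037  0.001 -0.999]
 [-0.006 -1.    -0.001]] F [-0.1 -0.1  0.6] w 25.5 q [-0.26  0.78  0.01  1.91 -0.01  0.44 -1.77]
turn [ 0.001 -0.001 -0.006] world d mm [-2.  -0.4 -3.1] tool-now cm [0.21 0.31 0.03] tool-final cm [0.2  0.31 0.03]
```

View pics/w16.png

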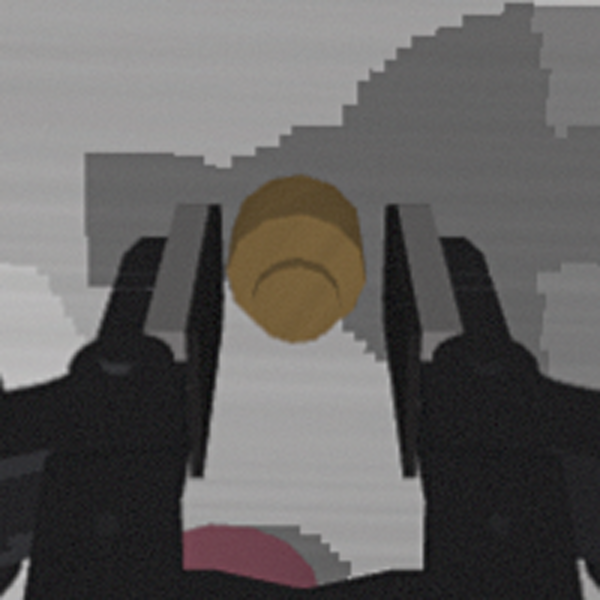

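Call:
servo_tool([
  {"angular": [0, 0, -0.006], "dp": [0.1, 0.3, 0], "claw": 0.7},
  {"angular": [0, 0, 0], "dp": [0, 0.1, 0], "claw": 0.7},
  {"angular": [0, 0, 0], "dp": [0, 0, 0], "claw": 1},
  {"angular": [0, 0, 0], "dp": [0, 0, 0], "claw": 1},
  {"angular": [0, 0, 0], "dp": [0, 0, 0], "claw": 1},
])

```text
time_s: 24.35
eef_pos: [633.6, 114.9, 22.7]
tcp_rot: [-0.041, 2.204, -2.202]
contact_force: [0.2, -0.4, 0.4]
grip_width: 19.1
```

```bash
python3 - <<'E'
from h import *
go([433.5,-294.8,140])
c=camera("wrist"); crop(c,220,220,200,200,3,"pics/w17.png")
p=monitor.observe()["eef_pos"]*[1,1,0]
a=lambda q:((q-[220,220])*3).round(0).tolist()
print(a(proj(c,[p+[0,0,15],p+[11,0,15],p+[-11,0,15],p+[0,0,24]])))
E
```

```text
t 24.35 p [633.6 114.9  22.7] 
 [[-0.999  0.     0.037]
 [-0.037  0.001 -0.999]
 [-0.    -1.    -0.001]] F [ 0.2 -0.4  0.4] w 19.1 q [-0.25  0.79  0.01  1.91 -0.01  0.44 -1.77]
turn [ 0.001 -0.001 -0.   ] world d mm [-200.1 -409.7  117.3] tool-now cm [ 21.51 -11.77  40.19] tool-final cm [ 21.57 -11.73  40.17]
[[301.0, 281.0], [303.0, 215.0], [298.0, 344.0], [300.0, 315.0]]
```

View pics/w17.png

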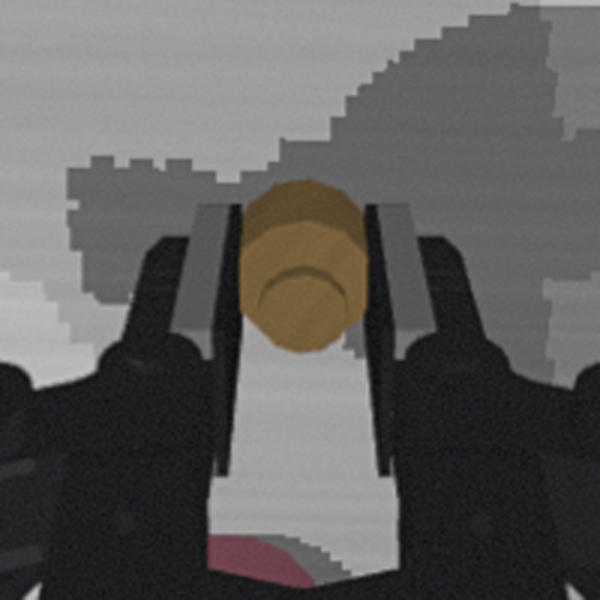

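Call:
servo_tool([
  {"angular": [0, 0, 0], "dp": [0, -3, 0], "claw": 1},
  {"angular": [0, 0, 0], "dp": [0, -4, 0], "claw": 1},
  {"angular": [0, 0, 0], "dp": [0.5, -3.8, 1.5], "claw": 1},
  {"angular": [0, 0, 0], "dp": [1.9, -1, 4], "claw": 1},
  {"angular": [0, 0, 0], "dp": [2.1, 0, 4.3], "claw": 1},
])

```text
time_s: 24.9
eef_pos: [594.7, 23.0, 142.7]
tcp_rot: [-0.055, 2.2, -2.188]
contact_force: [0.2, -0.8, -0.9]
grip_width: 19.4
```

Call:
servo_tool([
  {"angular": [0, 0, 0], "dp": [2.3, 0, 4.3], "claw": 1},
  {"angular": [0, 0, 0], "dp": [2.3, 0, 4.3], "claw": 1},
  {"angular": [0, 0, 0], "dp": [2.3, 0, 4.3], "claw": 1},
  {"angular": [0, 0, 0], "dp": [2.3, 0, 4.3], "claw": 1},
  {"angular": [0, 0, 0], "dp": [2.3, 0, 4.3], "claw": 1},
])

```text
time_s: 25.4
eef_pos: [489.2, -203.3, 142.4]
tcp_rot: [-0.054, 2.194, -2.183]
contact_force: [1.2, -0.3, -0.3]
grip_width: 19.0
```

```bash
python3 - <<'E'
from h import *
go([435,-294.8,115])
E
```

```text
t 25.4 p [ 489.2 -203.3  142.4] 
 [[-0.998  0.008  0.057]
 [-0.057  0.005 -0.998]
 [-0.008 -1.    -0.005]] F [ 1.2 -0.3 -0.3] w 19.0 q [ 0.34  0.5  -0.04  2.13  0.03  0.5  -1.23]
turn [ 0.005  0.019 -0.008] world d mm [-54.2 -91.5 -27.4] tool-now cm [5.95 2.65 8.84] tool-final cm [5.77 2.74 8.94]
```

Call:
servo_tool([
  {"angular": [0.005, 0.019, -0.008], "dp": [2.4, 0.3, 3.6], "claw": 1},
  {"angular": [0, 0, 0], "dp": [1.8, 0.5, 3], "claw": 1},
  {"angular": [0, 0, 0], "dp": [0.9, 0.8, 1.3], "claw": 1},
  {"angular": [0, 0, 0], "dp": [0.1, 0.3, 0.1], "claw": 1},
  {"angular": [0, 0, 0], "dp": [0, 0, 0], "claw": 1},
])

```text
time_s: 25.9
eef_pos: [432.6, -297.6, 122.4]
tcp_rot: [-0.025, 2.207, -2.217]
contact_force: [-0.2, 0.1, -1.1]
grip_width: 19.1
```

```bash
python3 - <<'E'
from h import *
go([435,-294.8,80])
c=camera("wrist"); cv2.imwrite("pics/w18.png",c["color"])
E
```

```text
t 25.9 p [ 432.6 -297.6  122.4] 
 [[-1.    -0.002  0.021]
 [-0.021 -0.004 -1.   ]
 [ 0.002 -1.     0.004]] F [-0.2  0.1 -1.1] w 19.1 q [ 0.54  0.53 -0.03  2.15  0.05  0.46 -1.08]
turn [-0.004 -0.018  0.002] world d mm [  2.4   2.8 -42.4] tool-now cm [-0.25  4.24 -0.29] tool-final cm [-0.25  4.24 -0.27]
```

View pics/w18.png

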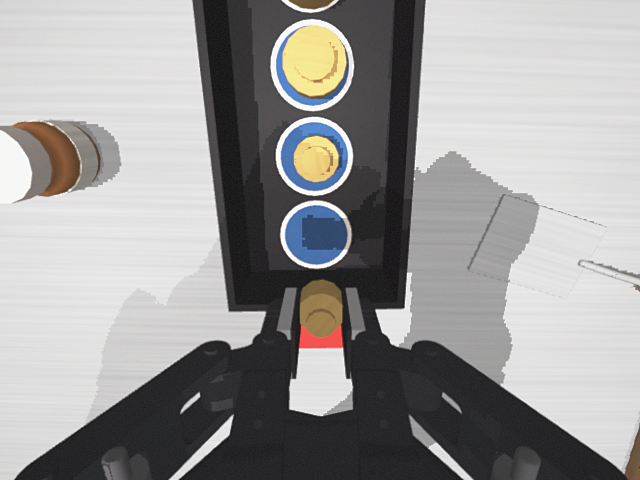

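Call:
servo_tool([
  {"angular": [-0.004, -0.018, 0.002], "dp": [-0.1, 1.5, -0.2], "claw": 1},
  {"angular": [0, 0, 0], "dp": [0, 2.5, 0], "claw": 1},
  {"angular": [0, 0, 0], "dp": [0.1, 2, 0.1], "claw": 1},
  {"angular": [0, 0, 0], "dp": [0.1, 0.5, 0], "claw": 1},
  {"angular": [0, 0, 0], "dp": [0, 0, 0], "claw": 1},
])

```text
time_s: 26.45
eef_pos: [440.6, -288.9, 58.0]
tcp_rot: [-0.051, 2.19, -2.189]
contact_force: [-0.4, 0.5, -1.0]
grip_width: 19.3
```

```bash
python3 - <<'E'
from h import *
go([435,-294.8,29])
E
```

```text
t 26.45 p [ 440.6 -288.9   58. ] 
 [[-0.998  0.009  0.055]
 [-0.055  0.001 -0.998]
 [-0.009 -1.    -0.   ]] F [-0.4  0.5 -1. ] w 19.3 q [ 0.53  0.65 -0.04  2.17  0.06  0.31 -1.08]
turn [ 0.     0.017 -0.009] world d mm [ -5.6  -5.9 -29. ] tool-now cm [0.62 2.89 0.56] tool-final cm [0.59 2.9  0.56]
```

Call:
servo_tool([
  {"angular": [0, 0.017, -0.009], "dp": [0.6, 1.2, 0.6], "claw": 1},
  {"angular": [0, 0, 0], "dp": [0.1, 0.9, 0], "claw": 1},
  {"angular": [0, 0, 0], "dp": [0, 0.4, 0], "claw": 1},
  {"angular": [0, 0, 0], "dp": [0, 0, 0], "claw": 1},
])

```text
time_s: 26.85
eef_pos: [436.1, -295.2, 33.1]
tcp_rot: [-0.04, 2.199, -2.202]
contact_force: [0.4, -0.5, 0.5]
grip_width: 19.4
```

```bash
python3 - <<'E'
from h import *
go([435,-294.8,27.5])
E
```

```text
t 26.85 p [ 436.1 -295.2   33.1] 
 [[-0.999  0.003  0.039]
 [-0.039 -0.001 -0.999]
 [-0.003 -1.     0.001]] F [ 0.4 -0.5  0.5] w 19.4 q [ 0.53  0.7  -0.03  2.17  0.06  0.27 -1.08]
turn [-0.001  0.001 -0.003] world d mm [-1.1  0.4 -5.6] tool-now cm [ 0.11  0.56 -0.05] tool-final cm [ 0.11  0.56 -0.05]
```

Call:
servo_tool([
  {"angular": [0, 0, -0.003], "dp": [0.1, 0.4, 0], "claw": 1},
  {"angular": [0, 0, 0], "dp": [0, 0.15, 0], "claw": 1},
  {"angular": [0, 0, 0], "dp": [0, 0.05, 0], "claw": 1},
])

```text
time_s: 27.15
eef_pos: [435.2, -295.6, 27.5]
tcp_rot: [-0.042, 2.2, -2.204]
contact_force: [-1.2, 0.5, 10.1]
grip_width: 18.9
```

```bash
python3 - <<'E'
from h import *
go([435,-294.8,27.5])
E
```

```text
t 27.15 p [ 435.2 -295.6   27.5] 
 [[-0.999  0.     0.039]
 [-0.039 -0.002 -0.999]
 [-0.    -1.     0.002]] F [-1.2  0.5 10.1] w 18.9 q [ 0.53  0.71 -0.02  2.18  0.06  0.26 -1.09]
turn [-0.002  0.    -0.   ] world d mm [-0.2  0.8  0. ] tool-now cm [ 0.02 -0.   -0.08] tool-final cm [ 0.02 -0.   -0.08]
```

Touching down. Release.

Call:
servo_tool([
  {"angular": [0, 0, 0], "dp": [0, -0.03, 0], "claw": 0.6},
  {"angular": [0, 0, 0], "dp": [0, 0, 0], "claw": 0.6},
  {"angular": [0, 0, 0], "dp": [0, 0, 0], "claw": 0.6},
  {"angular": [0, 0, 0], "dp": [0, 0, 0], "claw": 0.6},
])

```text
time_s: 27.55
eef_pos: [435.8, -296.0, 28.4]
tcp_rot: [-0.04, 2.198, -2.204]
contact_force: [1.1, -0.7, -0.3]
grip_width: 34.1
```

Call:
servo_tool([
  {"angular": [0, 0, 0], "dp": [0, -2.5, 0], "claw": 0.6},
  {"angular": [0, 0, 0], "dp": [0, -4, 0], "claw": 0.6},
  {"angular": [0, 0, 0], "dp": [0, -4, 0], "claw": 0.6},
  {"angular": [0, 0, 0], "dp": [-0.6, -3, -4], "claw": 0},
  {"angular": [0, 0, 0], "dp": [-0.8, -1.5, -4.5], "claw": 0},
])

```text
time_s: 28.05
eef_pos: [445.0, -215.9, 180.3]
tcp_rot: [-0.029, 2.206, -2.213]
contact_force: [0.8, -0.1, 1.1]
grip_width: 62.2
```

```bash
python3 - <<'E'
from h import *
go([531,266,180],yaw=0.17)
c=camera("wrist"); cv2.imwrite("pics/w19.png",c["color"])
E
```

```text
t 28.05 p [ 445.  -215.9  180.3] 
 [[-1.    -0.001  0.025]
 [-0.025 -0.003 -1.   ]
 [ 0.002 -1.     0.003]] F [ 0.8 -0.1  1.1] w 62.2 q [ 0.38  0.41 -0.03  2.18  0.03  0.56 -1.22]
turn [-0.003 -0.145  0.002] world d mm [ 8.600e+01  4.819e+02 -3.000e-01] tool-now cm [ -9.79  -0.14 -47.96] tool-final cm [-1.663e+01  3.000e-02 -4.604e+01]
```

View pics/w19.png

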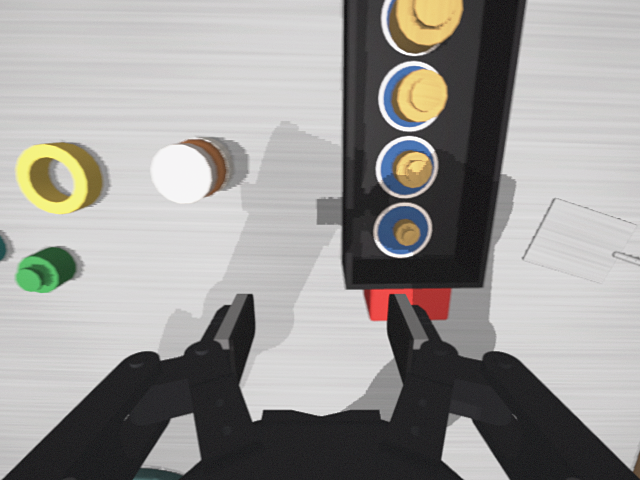

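```bash
python3 - <<'E'
from h import *
c=camera("wrist"); crop(c,340,0,180,320,1.85,"pics/w20.png")
s=st()
for n,p,z in [("w1",(407,233),20),("w2",(413,170),25),("w3",(421,96.5),31)]: print(n,at(c,p,z).round(1))
a=lambda q:((q-[340,0])*1.85).round(0).tolist()
for x,y,z,r in [(433.6,-294.8,20,11),(491.4,-292.6,25,15),(549.4,-290.4,31,19)]:
    print(a(proj(c,[[x+r,y,z],[x-r,y,z],[x,y+r,z],[x,y-r,z]])))
E
```

```text
t 28.15 p [ 446.7 -209.3  180.2] 
 [[-0.999 -0.001  0.038]
 [-0.038  0.    -0.999]
 [ 0.001 -1.    -0.   ]] F [-0.6  0.4 -0. ] w 75.9 q [ 0.38  0.41 -0.04  2.18  0.03  0.56 -1.22]
w1 [ 438.7 -284.3   20. ]
w2 [ 495.  -281.5   25. ]
w3 [ 550.9 -279.2   31. ]
[[147.0, 420.0], [141.0, 463.0], [122.0, 441.0], [167.0, 443.0]]
[[163.0, 289.0], [154.0, 356.0], [126.0, 322.0], [192.0, 325.0]]
[[183.0, 133.0], [170.0, 232.0], [130.0, 182.0], [222.0, 186.0]]
```

View pics/w20.png

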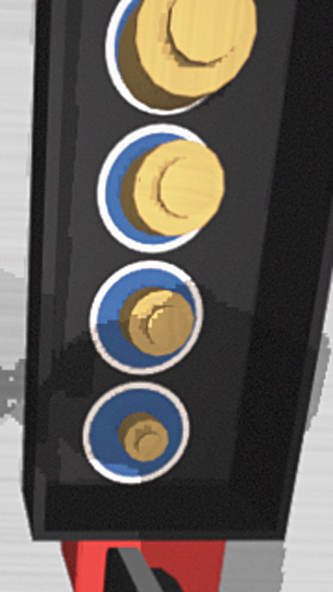

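Call:
servo_tool([
  {"angular": [0, 0, 0], "dp": [-0.8, -0.5, -4.7], "claw": 0},
  {"angular": [0, 0, 0], "dp": [-0.8, 0, -4.8], "claw": 0},
  {"angular": [0, 0, 0], "dp": [-0.8, 0, -4.8], "claw": 0},
  {"angular": [0, 0, 0], "dp": [-0.8, 0, -4.8], "claw": 0},
  {"angular": [0, -0.06, 0], "dp": [-0.8, 0, -4.8], "claw": 0},
])

```text
time_s: 28.65
eef_pos: [479.3, 24.6, 184.6]
tcp_rot: [-0.087, 2.171, -2.184]
contact_force: [1.1, -0.4, 0.1]
grip_width: 85.8
```

Call:
servo_tool([
  {"angular": [0, -0.06, 0], "dp": [-1.1, 0, -4.7], "claw": 0},
  {"angular": [0, 0, 0], "dp": [-1.3, 0, -4.6], "claw": 0},
  {"angular": [0, 0, 0], "dp": [-1.3, 0, -4.6], "claw": 0},
  {"angular": [0, 0, 0], "dp": [-1.3, 0, -3.5], "claw": 0},
])

```text
time_s: 29.05
eef_pos: [506.2, 210.9, 182.3]
tcp_rot: [-0.157, 2.137, -2.151]
contact_force: [1.9, -0.7, 0.7]
grip_width: 85.4
```

```bash
python3 - <<'E'
from h import *
go([531,266,180],yaw=0.17)
E
```

```text
t 29.05 p [506.2 210.9 182.3] 
 [[-0.989  0.002  0.147]
 [-0.147 -0.007 -0.989]
 [-0.001 -1.     0.007]] F [ 1.9 -0.7  0.7] w 85.4 q [-0.43  0.46 -0.07  2.06  0.07  0.62 -1.97]
turn [-0.007 -0.022 -0.001] world d mm [24.8 55.1 -2.3] tool-now cm [-3.26  0.2  -5.08] tool-final cm [-3.38  0.23 -5.01]
```

Call:
servo_tool([
  {"angular": [-0.007, -0.022, -0.001], "dp": [-2, 0, -3], "claw": 0},
  {"angular": [0, 0, 0], "dp": [-1, 0, -1], "claw": 0},
  {"angular": [0, 0, 0], "dp": [0, 0, 0], "claw": 0},
  {"angular": [0, 0, 0], "dp": [0, 0, 0], "claw": 0},
])

```text
time_s: 29.45
eef_pos: [529.5, 261.5, 180.1]
tcp_rot: [-0.193, 2.13, -2.128]
contact_force: [-0.7, -1.1, 0.5]
grip_width: 85.2
```

```bash
python3 - <<'E'
from h import *
go([531,266,80],yaw=0.17)
c=camera("wrist"); cv2.imwrite("pics/w21.png",c["color"])
import pickle; pickle.dump(c,open("w21.pkl","wb"))
E
```

```text
t 29.45 p [529.5 261.5 180.1] 
 [[-0.984 -0.002  0.178]
 [-0.178  0.001 -0.984]
 [ 0.002 -1.    -0.001]] F [-0.7 -1.1  0.5] w 85.2 q [-0.47  0.51 -0.08  1.97  0.06  0.67 -1.99]
turn [0.001 0.009 0.002] world d mm [   1.5    4.5 -100.1] tool-now cm [-0.24 10.01 -0.41] tool-final cm [-0.22 10.01 -0.42]
```

View pics/w21.png

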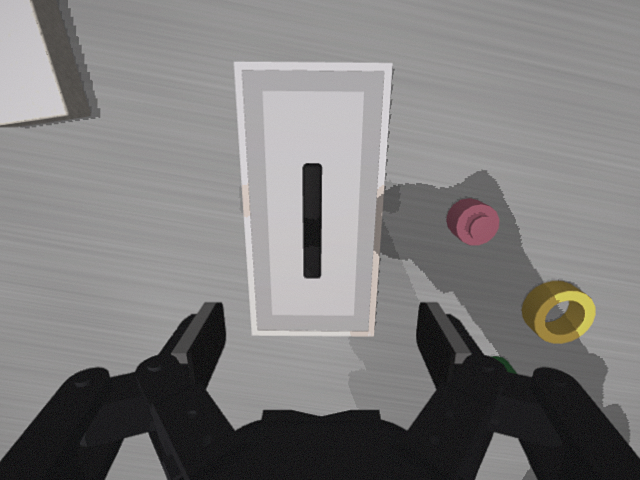

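```bash
python3 - <<'E'
from h import *
import pickle; c=pickle.load(open("w21.pkl","rb"))
P=np.array([at(c,p,9) for p in [(235,63),(393,64),(373,335),(252,335)]]);print(P.round(1),P.mean(0))
print([np.linalg.norm(P[i]-P[(i+1)%4]).round(1) for i in range(4)])
v=P[0]+P[1]-P[2]-P[3];print(np.arctan2(v[1],v[0]))
a,b=at(c,(312,163),37),at(c,(312,278),37);print(a,b,(a+b)/2,np.linalg.norm(a-b),np.arctan2((a-b)[1],(a-b)[0]))
E
```

```text
[[642.1 351.    9. ]
 [663.6 227.6   9. ]
 [415.7 186.4   9. ]
 [393.5 309.    9. ]] [528.72116733 268.51163241   9.        ]
[np.float64(125.3), np.float64(251.2), np.float64(124.6), np.float64(252.1)]
0.16601999849299579
[579.04314886 277.47917873  37.        ] [481.61666643 260.72134675  37.        ] [530.32990764 269.10026274  37.        ] 98.85719200025602 0.17033809140144726
```

```bash
python3 - <<'E'
from h import *
go([529.5,269,80],yaw=0.168)
E
```

```text
t 29.5 p [529.5 261.  180.1] 
 [[-0.984 -0.002  0.177]
 [-0.177  0.001 -0.984]
 [ 0.002 -1.    -0.001]] F [-0.2  0.2 -0.4] w 85.0 q [-0.47  0.51 -0.08  1.97  0.06  0.67 -1.99]
turn [0.001 0.01  0.002] world d mm [   0.     8.  -100.1] tool-now cm [-0.16 10.01 -0.78] tool-final cm [-0.14 10.01 -0.79]
```

Call:
servo_tool([
  {"angular": [0, 0.009, 0], "dp": [-0.2, 2, -0.9], "claw": 0.3},
  {"angular": [0, 0, 0], "dp": [0, 3.5, 0], "claw": 0.3},
  {"angular": [0, 0, 0], "dp": [0, 3, 0], "claw": 0.3},
  {"angular": [0, 0, 0], "dp": [0, 1, 0], "claw": 0.3},
  {"angular": [0, 0, 0], "dp": [0, 0, 0], "claw": 0.3},
])

```text
time_s: 30.0
eef_pos: [530.2, 257.7, 84.4]
tcp_rot: [-0.167, 2.136, -2.148]
contact_force: [0.0, -0.6, -0.6]
grip_width: 60.0
```

```bash
python3 - <<'E'
from h import *
go([529.5,269,34],yaw=0.168)
E
```

```text
t 30.0 p [530.2 257.7  84.4] 
 [[-0.988 -0.001  0.153]
 [-0.153 -0.006 -0.988]
 [ 0.002 -1.     0.005]] F [ 0.  -0.6 -0.6] w 60.0 q [-0.49  0.65 -0.06  2.02  0.08  0.48 -2.03]
turn [-0.005 -0.014  0.002] world d mm [ -0.7  11.3 -50.4] tool-now cm [-0.12  5.03 -1.16] tool-final cm [-0.12  5.04 -1.13]
```

Call:
servo_tool([
  {"angular": [-0.005, -0.014, 0.002], "dp": [-0.1, 0.8, -1.2], "claw": 0.3},
  {"angular": [0, 0, 0], "dp": [0, 1.5, -0.2], "claw": 0.3},
  {"angular": [0, 0, 0], "dp": [0, 1, 0], "claw": 0.3},
  {"angular": [0, 0, 0], "dp": [0, 0, 0], "claw": 0.3},
])

```text
time_s: 30.4
eef_pos: [530.9, 272.1, 52.1]
tcp_rot: [-0.173, 2.134, -2.13]
contact_force: [-0.3, 0.0, 0.1]
grip_width: 59.8
```

```bash
python3 - <<'E'
from h import *
go([529.5,269,34],yaw=0.168)
E
```

```text
t 30.4 p [530.9 272.1  52.1] 
 [[-0.986  0.004  0.166]
 [-0.166  0.002 -0.986]
 [-0.005 -1.    -0.001]] F [-0.3  0.   0.1] w 59.8 q [-0.51  0.71 -0.05  2.02  0.09  0.42 -2.04]
turn [ 0.001 -0.001 -0.005] world d mm [ -1.4  -3.1 -18.1] tool-now cm [0.19 1.81 0.29] tool-final cm [0.19 1.81 0.29]
```

Call:
servo_tool([
  {"angular": [0, 0, -0.005], "dp": [0.2, 1.1, 0.3], "claw": 0.3},
  {"angular": [0, 0, 0], "dp": [0, 0.5, 0], "claw": 0.3},
  {"angular": [0, 0, 0], "dp": [0, 0, 0], "claw": 0.3},
  {"angular": [0, 0, 0], "dp": [0, 0, 0], "claw": 0.3},
])

```text
time_s: 30.8
eef_pos: [529.7, 268.7, 34.9]
tcp_rot: [-0.179, 2.136, -2.133]
contact_force: [-0.2, -0.4, 0.1]
grip_width: 59.9
```

```bash
python3 - <<'E'
from h import *
go([529.5,269,34],yaw=0.168)
c=camera("wrist"); cv2.imwrite("pics/w22.png",c["color"])
E
```

```text
t 30.8 p [529.7 268.7  34.9] 
 [[-0.986 -0.     0.166]
 [-0.166  0.001 -0.986]
 [ 0.    -1.    -0.001]] F [-0.2 -0.4  0.1] w 59.9 q [-0.51  0.73 -0.05  2.02  0.09  0.39 -2.04]
turn [ 0.001 -0.001  0.   ] world d mm [-0.2  0.3 -0.9] tool-now cm [ 0.01  0.09 -0.03] tool-final cm [ 0.01  0.09 -0.03]
```

View pics/w22.png

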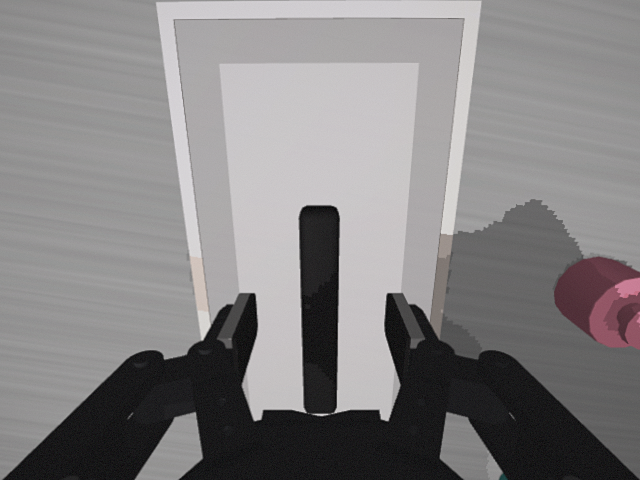

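Centred across the bar. Close with stronger grip.

Call:
servo_tool([
  {"angular": [0, 0, 0], "dp": [0, 0, 0], "claw": 0.7},
  {"angular": [0, 0, 0], "dp": [0, 0, 0], "claw": 1},
  {"angular": [0, 0, 0], "dp": [0, 0, 0], "claw": 1},
  {"angular": [0, 0, 0], "dp": [0, 0, 0], "claw": 1},
  {"angular": [0, 0, 0], "dp": [0, 0, 0], "claw": 1},
], newtons=80)

```text
time_s: 31.35
eef_pos: [530.3, 269.1, 36.1]
tcp_rot: [-0.177, 2.136, -2.131]
contact_force: [-0.2, 1.2, -2.9]
grip_width: 13.9
```

Call:
servo_tool([
  {"angular": [0, 0, 0], "dp": [0, 0, 0], "claw": 1},
  {"angular": [0, 0, 0], "dp": [0, 0, 0], "claw": 1},
  {"angular": [0, 0, 0], "dp": [0, 0, 0], "claw": 1},
])

```text
time_s: 31.65
eef_pos: [530.3, 269.1, 36.1]
tcp_rot: [-0.177, 2.136, -2.131]
contact_force: [-0.5, -0.8, 0.4]
grip_width: 14.0
```

```bash
python3 - <<'E'
from h import *
st()
c=camera("wrist"); cv2.imwrite("pics/w23.png",c["color"])
import pickle; pickle.dump(c,open("w23.pkl","wb"))
E
```

```text
t 31.65 p [530.3 269.1  36.1] 
 [[-0.986  0.001  0.166]
 [-0.166  0.002 -0.986]
 [-0.002 -1.    -0.002]] F [-0.5 -0.8  0.4] w 14.0 q [-0.51  0.73 -0.05  2.02  0.09  0.39 -2.04]
```

View pics/w23.png

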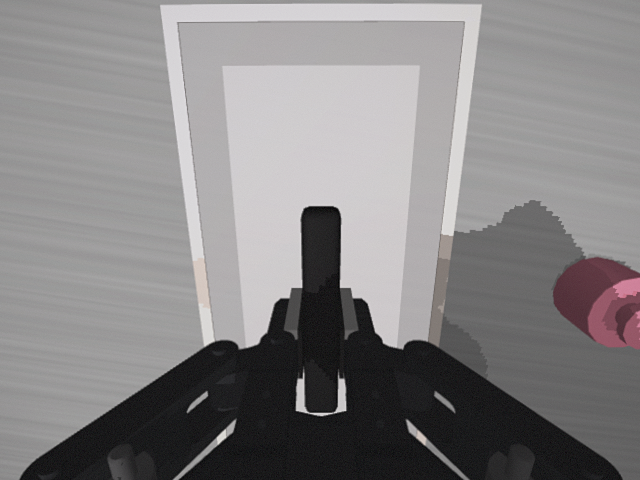

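```bash
python3 - <<'E'
from h import *
import pickle; c=pickle.load(open("w23.pkl","rb"))
p=np.array([530.3,269.1,0]); u=np.array([np.cos(.167),np.sin(.167),0]); v=np.array([-u[1],u[0],0])
for n,q,z in [("end",(321,207),37),("bot",(321,412),37),("TL",(161,5),9),("TR",(481,5),9)]:
    w=at(c,q,z)-p; print(n,(w@u).round(1),(w@v).round(1))
E
```

```text
end 50.9 -0.2
bot -47.8 -0.2
TL 125.0 62.3
TR 124.9 -62.4
```

Call:
servo_tool([
  {"angular": [0, 0, 0], "dp": [0, -1.5, 0], "claw": 1},
  {"angular": [0, 0, 0], "dp": [0, -2.5, 0], "claw": 1},
  {"angular": [0, 0, 0], "dp": [0, -3, 0], "claw": 1},
  {"angular": [0, 0, 0], "dp": [0, -3, 0], "claw": 1},
  {"angular": [0, 0, 0], "dp": [0, -1.5, 0], "claw": 1},
])

```text
time_s: 32.2
eef_pos: [526.7, 266.9, 153.8]
tcp_rot: [-0.187, 2.135, -2.14]
contact_force: [1.0, 0.7, -1.2]
grip_width: 14.1
```

```bash
python3 - <<'E'
from h import *
go([520.4,-291.5,170],yaw=0.0386)
c=camera("wrist"); cv2.imwrite("pics/w24.png",c["color"])
E
```

```text
t 32.2 p [526.7 266.9 153.8] 
 [[-0.986 -0.007  0.166]
 [-0.166 -0.003 -0.986]
 [ 0.008 -1.     0.002]] F [ 1.   0.7 -1.2] w 14.1 q [-0.49  0.55 -0.08  1.98  0.07  0.62 -2.02]
turn [-0.002  0.128  0.008] world d mm [  -6.3 -558.4   16.2] tool-now cm [ 9.92 -1.46 54.96] tool-final cm [ 2.78 -1.62 55.77]
```

View pics/w24.png

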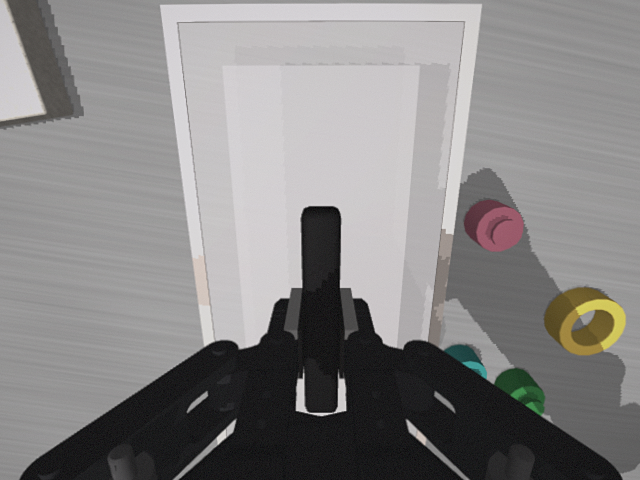

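Call:
servo_tool([
  {"angular": [-0.002, 0.03, 0.008], "dp": [0.5, -0.8, 3], "claw": 1},
  {"angular": [0, 0.03, 0], "dp": [0.6, -0.5, 4], "claw": 1},
  {"angular": [0, 0.03, 0], "dp": [0.5, -0.2, 4.2], "claw": 1},
  {"angular": [0, 0.03, 0], "dp": [0.3, 0, 4.2], "claw": 1},
  {"angular": [0, 0, 0], "dp": [0.2, 0, 4.2], "claw": 1},
])

```text
time_s: 32.75
eef_pos: [526.9, 74.9, 172.4]
tcp_rot: [-0.055, 2.199, -2.175]
contact_force: [0.2, -1.2, -3.2]
grip_width: 13.9
```

Call:
servo_tool([
  {"angular": [0, 0, 0], "dp": [0.2, 0, 4.2], "claw": 1},
  {"angular": [0, 0, 0], "dp": [0.2, 0, 4.2], "claw": 1},
  {"angular": [0, 0, 0], "dp": [0.2, 0, 4.2], "claw": 1},
  {"angular": [0, 0, 0], "dp": [0.2, 0, 4.2], "claw": 1},
])

```text
time_s: 33.15
eef_pos: [525.5, -99.9, 170.3]
tcp_rot: [-0.059, 2.2, -2.176]
contact_force: [0.6, 0.1, -3.3]
grip_width: 14.1
```

```bash
python3 - <<'E'
from h import *
go([520.4,-291.5,150],yaw=0.0386)
E
```

```text
t 33.15 p [525.5 -99.9 170.3] 
 [[-0.998  0.006  0.06 ]
 [-0.06   0.011 -0.998]
 [-0.006 -1.    -0.011]] F [ 0.6  0.1 -3.3] w 14.1 q [ 0.17  0.47 -0.08  2.1   0.05  0.57 -1.45]
turn [ 0.011  0.022 -0.006] world d mm [  -5.1 -191.6  -20.3] tool-now cm [ 1.67  1.82 19.12] tool-final cm [ 1.25  2.03 19.13]
```

Call:
servo_tool([
  {"angular": [0.011, 0.02, -0.006], "dp": [0.3, 0.2, 4], "claw": 1},
  {"angular": [0, 0, 0], "dp": [0.3, 0.4, 4], "claw": 1},
  {"angular": [0, 0, 0], "dp": [0.3, 0.4, 4], "claw": 1},
  {"angular": [0, 0, 0], "dp": [0.2, 0.4, 3], "claw": 1},
  {"angular": [0, 0, 0], "dp": [0.1, 0.2, 1.5], "claw": 1},
])

```text
time_s: 33.65
eef_pos: [515.8, -277.4, 153.0]
tcp_rot: [-0.037, 2.204, -2.21]
contact_force: [-0.4, -0.1, -1.8]
grip_width: 13.8
```

Call:
servo_tool([
  {"angular": [0, 0, 0], "dp": [0, 0, 0], "claw": 1},
  {"angular": [0, 0, 0], "dp": [0, 0, 0], "claw": 1},
])

```text
time_s: 33.85
eef_pos: [514.4, -278.4, 152.3]
tcp_rot: [-0.035, 2.208, -2.212]
contact_force: [0.4, 0.9, -2.4]
grip_width: 14.0
```

```bash
python3 - <<'E'
from h import *
go([520.4,-291.5,125],yaw=0.0386)
c=camera("wrist"); cv2.imwrite("pics/w25.png",c["color"])
c=camera("side"); cv2.imwrite("pics/s25.png",c["color"])
E
```

```text
t 33.85 p [ 514.4 -278.4  152.3] 
 [[-1.    -0.005  0.027]
 [-0.027 -0.002 -1.   ]
 [ 0.005 -1.     0.002]] F [ 0.4  0.9 -2.4] w 14.0 q [ 0.46  0.54 -0.06  2.    0.07  0.6  -1.19]
turn [-0.002 -0.011  0.005] world d mm [  6.  -13.1 -27.3] tool-now cm [-0.57  2.73  1.32] tool-final cm [-0.55  2.73  1.33]
```

View pics/w25.png

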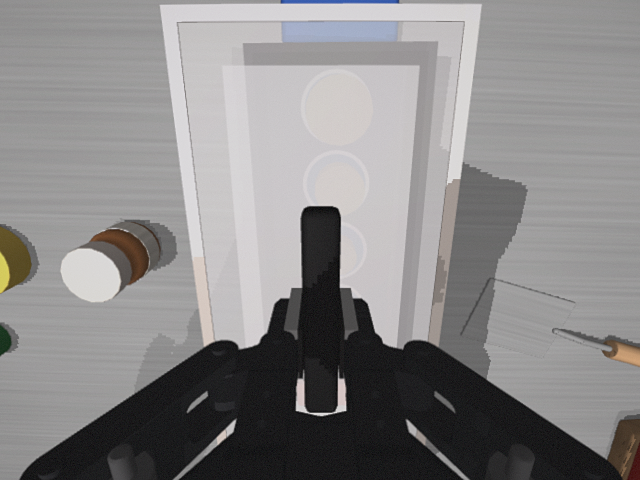

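View pics/s25.png

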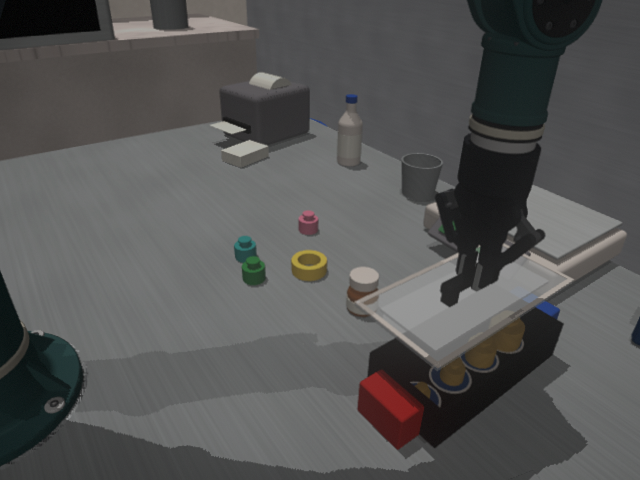

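Call:
servo_tool([
  {"angular": [-0.002, -0.011, 0.005], "dp": [-0.5, 0.7, 1.3], "claw": 1},
  {"angular": [0, 0, 0], "dp": [0, 1.2, 0.2], "claw": 1},
  {"angular": [0, 0, 0], "dp": [0, 0.8, 0], "claw": 1},
  {"angular": [0, 0, 0], "dp": [0, 0, 0], "claw": 1},
  {"angular": [0, 0, 0], "dp": [0, 0, 0], "claw": 1},
])

```text
time_s: 34.45
eef_pos: [522.6, -287.6, 122.8]
tcp_rot: [-0.054, 2.199, -2.192]
contact_force: [-0.2, -0.1, -3.0]
grip_width: 14.0
```

```bash
python3 - <<'E'
from h import *
go([520.4,-291.5,105],yaw=0.0386)
E
```

```text
t 34.45 p [ 522.6 -287.6  122.8] 
 [[-0.999  0.001  0.05 ]
 [-0.05   0.003 -0.999]
 [-0.001 -1.    -0.003]] F [-0.2 -0.1 -3. ] w 14.0 q [ 0.48  0.6  -0.07  1.99  0.07  0.56 -1.16]
turn [ 0.003  0.011 -0.001] world d mm [ -2.2  -3.9 -17.8] tool-now cm [0.24 1.78 0.38] tool-final cm [0.23 1.78 0.38]
```

Call:
servo_tool([
  {"angular": [0.003, 0.011, 0], "dp": [0.2, 1, 0.4], "claw": 1},
  {"angular": [0, 0, 0], "dp": [0, 0.5, 0], "claw": 1},
  {"angular": [0, 0, 0], "dp": [0, 0, 0], "claw": 1},
  {"angular": [0, 0, 0], "dp": [0, 0, 0], "claw": 1},
])

```text
time_s: 34.85
eef_pos: [520.5, -291.7, 106.3]
tcp_rot: [-0.041, 2.202, -2.201]
contact_force: [0.9, 0.3, -2.7]
grip_width: 13.9
```

```bash
python3 - <<'E'
from h import *
go([520.4,-291.5,92],yaw=0.0386)
c=camera("wrist"); cv2.imwrite("pics/w26.png",c["color"])
E
```

```text
t 34.85 p [ 520.5 -291.7  106.3] 
 [[-0.999  0.001  0.038]
 [-0.038  0.    -0.999]
 [-0.001 -1.    -0.   ]] F [ 0.9  0.3 -2.7] w 13.9 q [ 0.48  0.62 -0.06  2.    0.07  0.52 -1.17]
turn [ 0.    -0.    -0.001] world d mm [ -0.1   0.2 -14.3] tool-now cm [ 0.01  1.43 -0.02] tool-final cm [ 0.    1.43 -0.02]
```

View pics/w26.png

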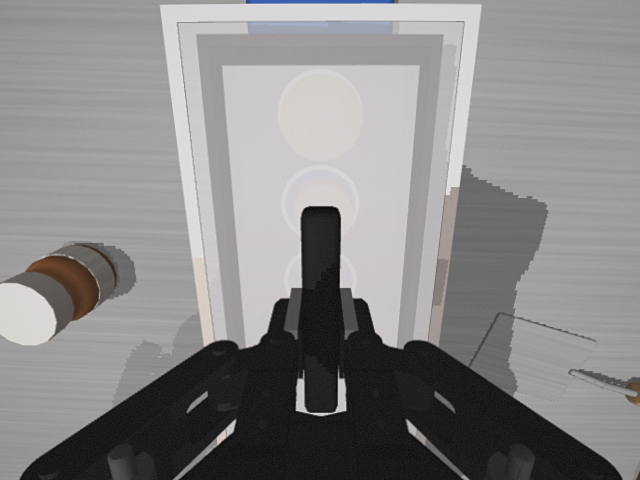

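Call:
servo_tool([
  {"angular": [0, 0, 0], "dp": [0, 0.7, 0], "claw": 1},
  {"angular": [0, 0, 0], "dp": [0, 0.4, 0], "claw": 1},
  {"angular": [0, 0, 0], "dp": [0, 0, 0], "claw": 1},
  {"angular": [0, 0, 0], "dp": [0, 0, 0], "claw": 1},
])

```text
time_s: 35.3
eef_pos: [521.0, -291.7, 95.0]
tcp_rot: [-0.04, 2.201, -2.201]
contact_force: [-0.5, 0.1, -3.6]
grip_width: 14.4
```

```bash
python3 - <<'E'
from h import *
go([520.4,-291.5,89],yaw=0.0386)
E
```

```text
t 35.3 p [ 521.  -291.7   95. ] 
 [[-0.999  0.002  0.038]
 [-0.038 -0.    -0.999]
 [-0.002 -1.     0.   ]] F [-0.5  0.1 -3.6] w 14.4 q [ 0.48  0.64 -0.06  2.    0.08  0.5  -1.17]
turn [-0.    -0.    -0.002] world d mm [-0.6  0.2 -6. ] tool-now cm [ 0.06  0.6  -0.02] tool-final cm [ 0.06  0.6  -0.02]
```

Call:
servo_tool([
  {"angular": [0, 0, -0.002], "dp": [0.05, 0.4, 0], "claw": 1},
  {"angular": [0, 0, 0], "dp": [0, 0.2, 0], "claw": 1},
  {"angular": [0, 0, 0], "dp": [0, 0.1, 0], "claw": 1},
])

```text
time_s: 35.6
eef_pos: [520.8, -291.9, 89.0]
tcp_rot: [-0.042, 2.202, -2.202]
contact_force: [-3.8, 1.3, 14.5]
grip_width: 13.6
```

```bash
python3 - <<'E'
from h import *
go([520.4,-291.5,89],yaw=0.0386)
E
```

```text
t 35.6 p [ 520.8 -291.9   89. ] 
 [[-0.999  0.     0.038]
 [-0.038 -0.    -0.999]
 [ 0.    -1.     0.   ]] F [-3.8  1.3 14.5] w 13.6 q [ 0.48  0.65 -0.06  2.    0.08  0.49 -1.17]
turn [-0. -0.  0.] world d mm [-0.4  0.4  0. ] tool-now cm [ 0.04 -0.   -0.04] tool-final cm [ 0.04 -0.   -0.04]
```

Seated at exactly the expected height (89 mm). Release gently.

Call:
servo_tool([
  {"angular": [0, 0, 0], "dp": [0, -0.03, 0], "claw": 1},
  {"angular": [0, 0, 0], "dp": [0, 0, 0], "claw": 0.6},
  {"angular": [0, 0, 0], "dp": [0, 0, 0], "claw": 0.45},
  {"angular": [0, 0, 0], "dp": [0, 0, 0], "claw": 0.45},
  {"angular": [0, 0, 0], "dp": [0, 0, 0], "claw": 0.45},
])

```text
time_s: 36.1
eef_pos: [522.4, -292.6, 90.5]
tcp_rot: [-0.038, 2.198, -2.203]
contact_force: [0.4, -0.0, 0.1]
grip_width: 47.3
```

Call:
servo_tool([
  {"angular": [0, 0, 0], "dp": [0, -2, 0], "claw": 0.45},
  {"angular": [0, 0, 0], "dp": [0, -4, 0], "claw": 0.45},
  {"angular": [0, 0, 0], "dp": [0, -4, 0], "claw": 0.45},
  {"angular": [0, 0, 0], "dp": [0, -4, 0], "claw": 0.45},
  {"angular": [0, 0, 0], "dp": [1.5, -1.5, 0], "claw": 0.45},
])

```text
time_s: 36.6
eef_pos: [507.5, -291.6, 247.5]
tcp_rot: [-0.046, 2.203, -2.2]
contact_force: [-0.1, -0.2, 0.4]
grip_width: 46.9
```

```bash
python3 - <<'E'
from h import *
st()
c=camera("wrist"); cv2.imwrite("pics/w27.png",c["color"])
import pickle; pickle.dump(c,open("w27.pkl","wb"))
c=camera("side"); cv2.imwrite("pics/s27.png",c["color"]); crop(c,340,240,240,210,3,"pics/s27c.png")
c=camera("scene"); cv2.imwrite("pics/c27.png",c["color"]); crop(c,80,170,220,150,3.5,"pics/c27c.png")
E
```

```text
t 36.6 p [ 507.5 -291.6  247.5] 
 [[-0.999 -0.001  0.041]
 [-0.041  0.001 -0.999]
 [ 0.001 -1.    -0.001]] F [-0.1 -0.2  0.4] w 46.9 q [ 0.51  0.42 -0.08  1.93  0.05  0.8  -1.13]
```

View pics/w27.png

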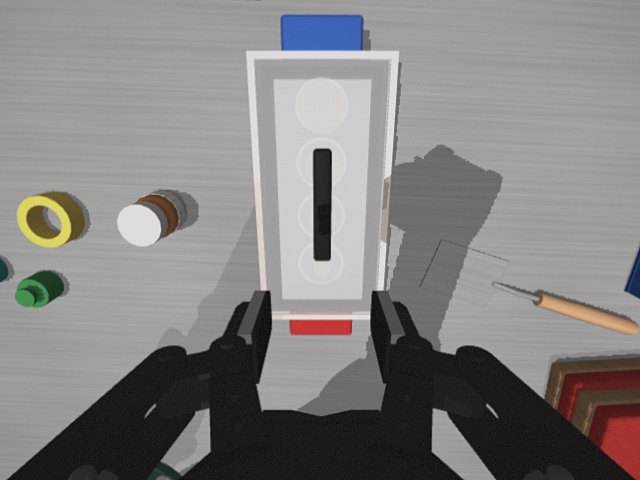

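View pics/s27c.png

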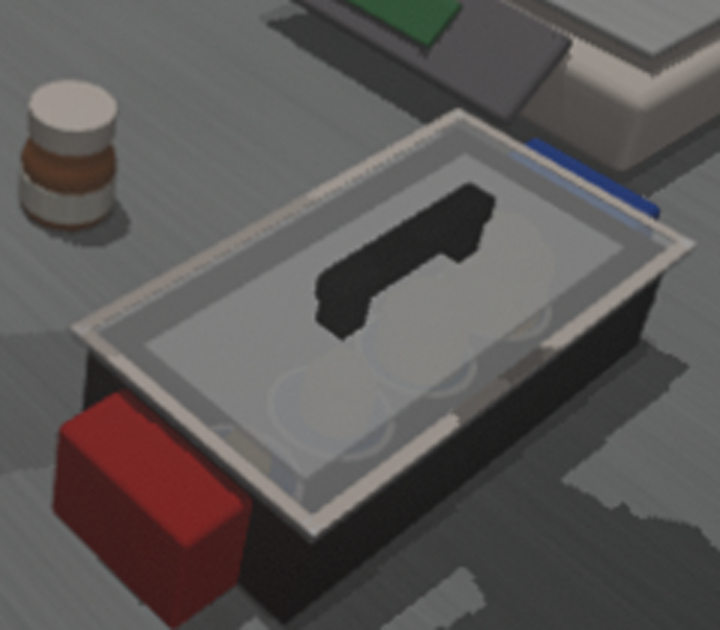

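View pics/c27c.png

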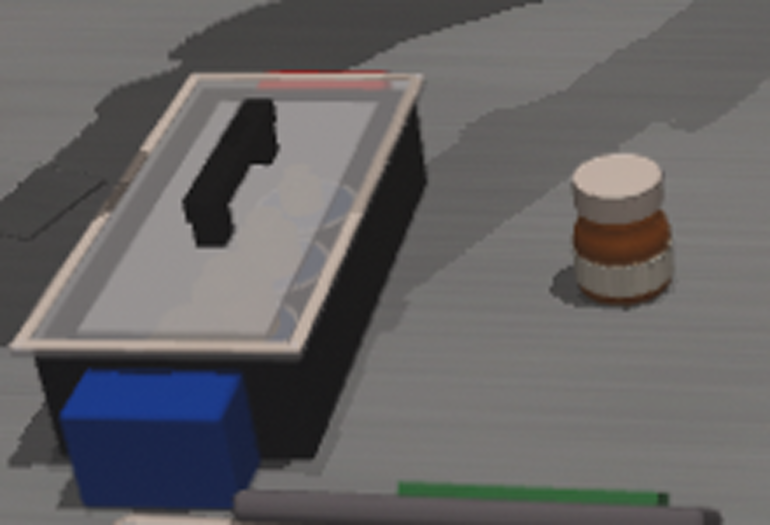

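```bash
python3 - <<'E'
from h import *
import pickle; c=pickle.load(open("w27.pkl","rb"))
P=np.array([at(c,p,62) for p in [(247,52),(399,52),(384,320),(263,320)]]);print(P.round(1),P.mean(0).round(1))
v=P[0]+P[1]-P[2]-P[3];print(np.arctan2(v[1],v[0]),[np.linalg.norm(P[i]-P[(i+1)%4]).round(1) for i in range(4)])
a,b=at(c,(322.5,149),90),at(c,(322.5,261),90);print((a+b)/2,np.linalg.norm(a-b))
print("jar",at(c,(139,225),62),"tape",at(c,(46,220),24))
st()
E
```

```text
[[ 642.3 -225.4   62. ]
 [ 647.3 -350.5   62. ]
 [ 393.9 -363.5   62. ]
 [ 388.6 -235.1   62. ]] [ 518.  -293.6   62. ]
0.04484210482519569 [np.float64(125.3), np.float64(253.8), np.float64(128.5), np.float64(253.8)]
[ 519.74440604 -292.72793017   90.        ] 98.41745280166066
jar [ 489.05960388 -116.78260895   62.        ] tape [478.52392062   5.90652765  24.        ]
t 36.75 p [ 503.2 -291.7  244.2] 
 [[-0.999 -0.008  0.038]
 [-0.038  0.003 -0.999]
 [ 0.008 -1.    -0.004]] F [0.1 0.8 0.6] w 47.1 q [ 0.51  0.42 -0.08  1.93  0.05  0.8  -1.13]
```

Call:
servo_tool([
  {"angular": [0, 0, 0], "dp": [0, 0, 0], "claw": 0.45},
  {"angular": [0, 0, 0], "dp": [0, 0, 0], "claw": 0.45},
])

```text
time_s: 36.95
eef_pos: [502.6, -290.8, 241.7]
tcp_rot: [-0.054, 2.214, -2.202]
contact_force: [0.7, -0.3, -0.6]
grip_width: 47.0
```

Lid dimensions fit at rim height (254 × 126), the lid is centred, its yaw matches the case, and the bystanders are unmoved. Handing in.

```bash
python3 - <<'E'
from plant import manip
print(manip.finish_job())
E
```

```text
the job is handed in; nothing more can be done
None
```

The four brass weights are back in the case, in order of size with the smallest at the red end. The lid is on, and I handed the job in at about 37 s of the 134 s allowed.

**Weights:** all four stood upright when I last saw them, before the lid went on. The largest is about 2 to 3 mm off the middle of its mark, and the other three are within about 2 mm. Through the lid they look in place, but I did not measure them again.

**Lid:** it came to rest with the tool at exactly the height expected for a seated lid, with 14.5 N of contact force before release. Measured at that height, its outline came out at about 254 × 127 mm. It is centred on the case to within about 3 mm. Its angle was 0.045 rad against 0.039 rad for the case, which is within reading error.

**Jar and tape:** both measured where they started, within a few millimetres of camera error.

**What disagreed:** the scene camera placed things about 6 to 13 mm farther left (y) than the side camera, mostly over the weights and lid. I relied on the wrist camera directly above each object instead. There was also a brief 25 N upward force when closing on the second-smallest weight, below the limits; probably the fingertips touching the table.

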